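# Hang the gauge shelf on the bench rail and touch off its test studs

### The arm

A 6-joint arm with a two-finger parallel gripper is mounted at the origin on the work surface. World frame = base frame: x ahead of the robot, y to its left, z up, the work surface at z = 0. Lengths are in m, angles in rad, forces in N, time in s.
With the tool pointing down it reaches from about 0.3 to 1 m from the base axis. Payload 5.1 kg.
Tool frame: the origin (TCP) lies on the centre line of the jaws, within the pads' length; the fingertips stand env.tip_reach ahead of it and the grasp point (between the pads) lies 11 mm behind it (env.tip_reach is the distance from the TCP to the fingertips, in m); z points along the fingers, y is the direction in which the jaws open and shut (so a half turn about z gives the same grasp; the last joint's range is limited). The gripper opens to 95 mm and grips with 3 to 60 N. Pads are 20 mm wide; open, the fingers measure 119 mm over their backs; the gripper's body (75 mm by 180 mm) begins 59 mm behind the grasp point.
Start: joints at [1.134, 0.124, 1.65, -0, 1.367, -0.083], TCP at [0.225, 0.61, 0.223] pointing down, gripper open.
Joint ranges: [-2.61, 2.61], [-1.02, 2.33], [0.03, 2.71], [-1.35, 4.49], [0.32, 2.68], [-2.91, 2.91]. Speed limits (rad/s): [2.57, 2.57, 3.14, 3.14, 3.14, 3.14].

### API

Orientations are given as [roll, pitch, yaw] about the fixed x, y, z axes, in that order (R = Rz(yaw) Ry(pitch) Rx(roll)).
In Python, from plant import readout, cams, close_job, env gives the robot as it stands.
- The arm moves only by the tool apply_moves, never from a script. Its argument "rows" is a list of rows, each an object with "angular": the turn, a rotation vector about the tool's x, y, z in rad, a list of three; "xyz": the shift along the tool's x, y, z in mm, a list of three; "claw": the closure, from 0 (fully open) to 1 (shut). A call has 1 to 5 rows; each row is the pose to reach, as a shift and turn from the pose commanded when the call began, along the tool's axes at that moment; what a row does not reach only later rows make up. A row lasts 1/12 s, in which the tool goes at most 41.7 mm and 7.16 degrees, less where a joint would pass 70% of its speed; a pose out of reach is approached as far as the arm can. A call with a gripper value outside its range is refused whole. The fingers move at their own pace and stop on an object; "squeeze" is the grip in N (left out, the last holds). Time passes only in rows, so rows that repeat a pose let the fingers close. It gives the time, the measured TCP pose, the force and the opening at its end, in the units of the state.
- readout.state(): the state, without advancing time (a new reading comes with each control period).
- cams.get_image(name): name is "side" or "top" or "wrist"; returns the picture (420x560x3 uint8, red, green, blue); there is no depth.
- cams.camera_info(name): a dict with "intrinsics" (3x3 intrinsics, pixels), "R" (3x3) and "t" (3): a world point X has camera coordinates R X + t. Camera axes: x right, y down, z forward; pixel columns grow to the right and rows downward; lengths in m; the calibration is good to about 2 mm. The wrist camera is an equidistant fisheye: a pixel r from the principal point sees the ray r / f radians off the axis. A picture is of the moment at which its call begins: read the wrist's pose just before it. camera_info takes no time and is no camera call; for the wrist camera it gives the pose at the moment of the call.
- close_job(): hands the job in, once; it reports no verdict.
Trained networks look in the newest picture that a camera, given by its name, has taken for a name from the list of things; names that differ only in an ending like _2 or _b are one class to them, and where a whole thing is asked for, a point or a joint stands for the part that bears it (a point fixed in the world has none). Each returns a list of dicts, best first, with "confidence" (0 to 1); they miss things now and then, are a little off and sometimes report something else, mostly with a low value. They report only what shows in the picture. A call takes as long as a camera call.
- cams.spot_in(camera, label): "extent" ([centre column, centre row, width, height] in pixels, round what is visible of it).
The state is a dict: "time": time; "joint_pos": joint angles; "qd": joint speeds; "joint_efforts": joint torques, N m; "position": TCP position; "tcp_rot": TCP orientation; "wrist_force": force on the tool from outside, world axes, zero at the start; "torque": the same for the moment, N m; "finger_gap": opening from 0.0 (shut) to 1.0 (fully open).
Only numpy, scipy, OpenCV 4.12 (cv2) and the standard library are available. Lean on these libraries where they do the work, as an engineer would, in place of code of your own. Each camera call takes 0.05 s, during which the arm holds its last target. There are 200 camera calls.

### The job

Hang the loose gauge shelf in the free bay of the bench rail: tip it, hook its angled rear strip over the cleat, let it swing down until it is fully home, upright and flush, and let go. Then check it with the touch stylus from its stand, touching the tip to the middle of the round stud and then of the square stud without pressing hard, and put the stylus back in its stand. Do not disturb the other things on the bench.

Things in the scene. Friction and masses are not known exactly. Their poses are not given: they have to be found in the camera images.
- shelf_c (a point): Loose aluminium gauge shelf, 120 wide, 100 high, starts standing upright. Point on its mid-plane, 50 above its underside, 45 in front of its rear plane. x to its rear, y along its width, z up. Back plate 5 thick, 92 high, 26 to 31 before the rear plane; ledge 8 thick at its foot, on to 85 before it; rear foot 8 thick, back to 1 before it. About 0.35 kg.
- strip_tip (a point): Middle of the tip edge of the shelf's full-width angled rear strip, 5 before the rear plane, 64 above the underside (from shelf_c: x +40, z +14). The strip, 4 thick and 34 long, slopes rearwards and down at 50 degrees from the top of the back plate to this tip. Shelf's axes.
- rib (a point): Point to grip on the shelf's upright centre rib: 14 wide (y), 31 deep (x), from the ledge up to 100 above the underside. Point at its middle in x and y, 79 above the underside, 21 below its top (from shelf_c: x -1.5, z +29). Grip from above across the 14. Shelf's axes.
- stud_round (a point): Centre of the top face of the round test stud (16 diameter, 6 high) on the shelf's ledge, 42 to the +y side of the shelf's mid-plane, 68 before the rear plane, 14 above the shelf's underside. Moves with the shelf, same axes.
- stud_square (a point): Centre of the top face of the square test stud (14 x 14, 6 high) on the ledge, 42 to the -y side, otherwise as the round one.
- bay (a point): Where shelf_c lies, with the same axes, when the shelf hangs home mid-bay on the fixed bench rail, a white upstand board 420 long, 148 high. The wall plane is 45 to +x; x into the wall, y along it, z up; 100 above the bench. Free bay 180 wide, between a hung tray (+y) and a hung tool plate (-y), both fixed, up to 140 above the bench, 92 out from the wall.
- cleat_edge (a point): Middle of the top edge of the rail's cleat, 23 before the wall, 128 above the bench (from bay: x +22, z +28). The cleat, 4 thick, rises from the wall forwards at 50 degrees, leaving a V open upwards between it and the wall, for the strip. Bay's axes.
- bumper (a point): Middle of the front face of a rubber bar on the wall, 14 deep, 12 high, centre 70 above the bench. It sits 6 above the seated shelf's rear foot, so the shelf cannot go on upright: tip it, underside swung out about 24 degrees, lower the strip behind the cleat to 7 above its seated height, then swing it down. Bay's axes.
- stylus_grip (a point): The touch stylus, standing upright in its stand: this point is on its axis, mid-height of the aluminium handle (16 diameter, 71 long). z along the axis, up, away from the tip. Total length 135; collar 28 diameter, 6 thick, its lower face 47 below this point; below that a shank 9 diameter, then a thin spring-loaded tip. Mass about 0.1 kg.
- stylus_tip (a point): The lowest point of the stylus's tip ball (7 diameter), 105 below stylus_grip when not pressed. The tip slides into the shank by up to 8, against a spring of 1 N rising to 3 N.
- stand: Fixed black stylus stand, 56 x 56 x 66 high, origin at the centre of its underside, z up; a 17 mm square hole goes down through its middle. The stylus hangs in the hole, collar flat on the stand's top, tip 8 above the bench.
- gauge_block: Loose steel gauge block 12 x 50 x 35 high, origin at its underside; leave alone.
- machined_part: Loose stepped aluminium part 50 x 60 x 42 high, origin at its underside; leave alone.
- ring_gauge: Loose steel ring, 52 diameter, 18 high, origin at its underside; leave alone.
- jar: Loose white jar with a black cap, 52 diameter, 75 high, origin at its underside; leave alone.
- vee_block: Loose dark steel vee block 50 x 40 x 36 high, origin at its underside; leave alone.

How it is judged:
By the outcome, as a careful person would: the job done as asked, in the order asked, and still so for the second after the job is handed in, with the robot touching nothing.
It also fails if it takes over 72 s, if anything falls off the work surface, if the arm or the gripper's body presses on something with over 40 N, if the wrist force passes 120 N, or if a joint passes its speed limit or range.

## Working session

There is one attempt and no reset: what is moved stays moved. The work goes in short steps, Python scripts to look and compute and a tool call to move; the robot and the scene stay as the last step left them, time stands still between calls to the robot, and variables do not carry over. Pictures are saved under pics/ and viewed, about 8 in all and at most 12, crops included, and the job is handed in when it is done.

Besides the shell and the picture viewer there is one more tool, called after "Request:" as a command line: name --argument value ..., lists and objects as JSON in quotes. apply_moves: Moves the arm, as the interface text tells. Its arguments: {"type":"object","properties":{"rows":{"type":"array","items":{"type":"object","properties":{"angular":{"type":"array","items":{"type":"number"}},"xyz":{"type":"array","items":{"type":"number"}},"claw":{"type":"number"}}}},"squeeze":{"type":"number"}},"required":["rows"]}

```bash
ls; mkdir -p pics
python3 - <<'E'
from plant import readout,cams,env
import cv2,numpy as np
print(readout.state(), env.tip_reach,[a for a in dir(env) if a[0]!='_'])
for n in("side","top","wrist"):
    im=cams.get_image(n); cv2.imwrite(f"pics/{n}0.png",im[:,:,::-1])
    i=cams.camera_info(n); print(n,np.round(i["intrinsics"],1).tolist(),np.round(i["R"],3).tolist(),np.round(i["t"],3).tolist())
    for l in ["shelf_c","rib","strip_tip","stud_round","stud_square","cleat_edge","bumper","stylus_grip","stand","bay"]:
        for d in cams.spot_in(n,l)[:2]: print(l,np.round(d["extent"],1),round(d["confidence"],2))
E
```

```text
pics
{'time': 0.0, 'joint_pos': array([ 1.13441569e+00,  1.24487367e-01,  1.65165966e+00,  7.87160555e-06,
        1.36747682e+00, -8.25906820e-02]), 'qd': array([-0.00086049,  0.00036801,  0.00076122,  0.00090284, -0.00146001,
       -0.00077425]), 'joint_efforts': array([-4.81496900e-04, -4.17621017e+01, -3.59923875e+01,  7.73286726e-02,
        4.94699890e-02, -1.83591824e-04]), 'position': array([0.22495446, 0.60917599, 0.22140698]), 'tcp_rot': array([-3.13956902e+00, -1.75247179e-04,  2.78780093e+00]), 'wrist_force': array([-0.33472468,  0.68379004,  1.20029111]), 'torque': array([ 0.02063901, -0.01000248,  0.00583736]), 'finger_gap': 0.9988057928761934} 0.008 ['PlanningError', 'tip_reach']
side [[503.3, 0.0, 268.3], [0.0, 503.3, 208.6], [0.0, 0.0, 1.0]] [[-0.988, -0.157, 0.01], [-0.126, 0.753, -0.646], [0.093, -0.639, -0.763]] [0.618, 0.125, 1.26]
shelf_c [304.1 249.6  45.   67.1] 0.83
rib [304.7 248.6  48.2  68.1] 0.9
strip_tip [303.6 247.2  47.5  59.7] 0.9
stud_round [304.3 248.7  42.2  66.3] 0.82
stud_round [251.  186.9  19.8  20.8] 0.52
stud_square [304.1 249.4  40.9  63.1]
[... 404 characters left out ...]
_c [266.7 252.   45.   33.6] 0.83
rib [268.6 253.1  49.1  38.9] 0.6
strip_tip [268.  251.8  46.7  36.2] 0.72
stud_round [269.2 254.1  46.5  38.8] 0.55
stud_square [267.4 253.5  44.5  37.6] 0.65
stud_square [335.6 198.1  15.1  20.4] 0.55
cleat_edge [431.1 254.5 157.3 110.8] 0.82
bumper [436.3 256.4 157.  110.5] 0.85
stand [185.3 263.7  30.8  20.6] 0.95
bay [267.7 253.3  47.2  36.8] 0.6
bay [433.5 253.8 154.7 111.3] 0.59
wrist [[325.2, 0.0, 279.2], [0.0, 325.2, 208.1], [0.0, 0.0, 1.0]] [[0.346, 0.938, 0.002], [0.898, -0.332, 0.289], [0.272, -0.098, -0.957]] [-0.651, -0.033, 0.391]
cleat_edge [  9.4 397.3  15.8  45.4] 0.66
bumper [ 12.1 395.2  24.1  49.5] 0.88
bay [ 11.9 395.6  23.2  48.9] 0.59
```

Run:
```python
import cv2,numpy as np
t=cv2.imread("pics/top0.png")[170:330,150:530]; s=cv2.imread("pics/side0.png")[40:400,200:400]
cv2.imwrite("pics/a.png",cv2.resize(t,None,fx=2.1,fy=2.1,interpolation=cv2.INTER_CUBIC))
cv2.imwrite("pics/b.png",cv2.resize(s,None,fx=1.66,fy=1.66,interpolation=cv2.INTER_CUBIC))
```

```text
(no output)
```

View pics/a.png

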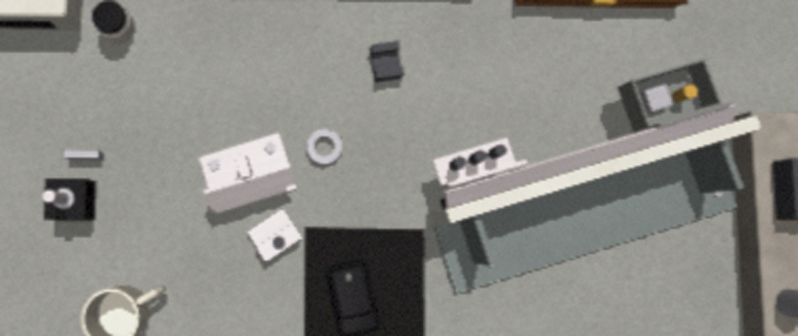

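View pics/b.png

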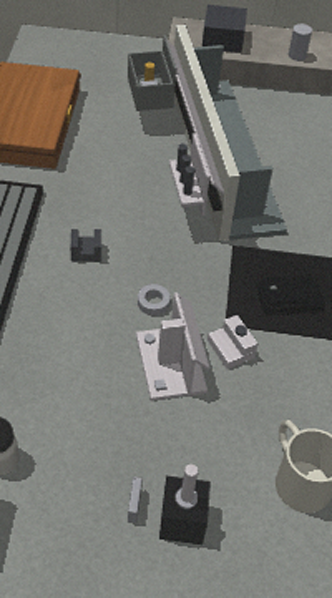

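The top view (crop, 2.1x) shows the shelf with its ledge facing away from the robot: round stud at (270,147), square stud at (213,164), front ledge corners at (200,157) and (278,136). The rail's front also faces away. Its top edge runs from about (447,207) to (757,120), with the tool plate on the left and the tray on the right. The stylus and stand are at (68,198). The side view agrees.

```bash
cat > h.py <<'E'
import numpy as np, cv2
from scipy.spatial.transform import Rotation as Ro
from scipy.optimize import least_squares
from plant import readout,cams,env
def project(ci,X,fish=False):
    c=np.atleast_2d(X)@np.array(ci["R"]).T+ci["t"]; K=np.array(ci["intrinsics"])
    if fish:
        r=np.linalg.norm(c[:,:2],axis=1); th=np.arctan2(r,c[:,2]); u=c[:,:2]*(th/np.maximum(r,1e-9))[:,None]
    else: u=c[:,:2]/c[:,2:]
    return u*[K[0,0],K[1,1]]+K[:2,2]
def onplane(ci,px,z,fish=False):
    K=np.array(ci["intrinsics"]);R=np.array(ci["R"]);u=(np.atleast_2d(px)-K[:2,2])/[K[0,0],K[1,1]]
    if fish:
        r=np.linalg.norm(u,axis=1,keepdims=True); d=np.hstack([u*np.sin(r)/r,np.cos(r)])
    else: d=np.hstack([u,np.ones((len(u),1))])
    C=-R.T@ci["t"]; d=d@R; return C+d*((z-C[2])/d[:,2])[:,None]
def fit(obs,z0,g):  # obs: list of (ci,fish,local pts,px); pose x,y,yaw at height z0
    f=lambda p:np.concatenate([(project(ci,Ro.from_euler('z',p[2]).apply(L)+[p[0],p[1],z0],fi)-px).ravel() for ci,fi,L,px in obs])
    s=least_squares(f,g,loss='soft_l1'); return s.x,f(s.x).reshape(-1,2)
def snap(n,name):
    ci=cams.camera_info(n); im=cams.get_image(n); cv2.imwrite(f"pics/{name}.png",im[:,:,::-1]); np.save(f"pics/{name}.npy",ci,allow_pickle=True); return ci
def delta(pos,rpy):  # desired measured TCP pose -> tool-frame mm and rotvec
    s=readout.state(); R=Ro.from_euler('xyz',s["tcp_rot"])
    print("xyz",np.round(R.inv().apply(np.array(pos)-s["position"])*1e3,1),"ang",np.round((R.inv()*Ro.from_euler('xyz',rpy)).as_rotvec(),4),"t",round(s["time"],2))
E
python3 - <<'E'
from h import *
ci=cams.camera_info("top"); C=-np.array(ci["R"]).T@ci["t"]; print("top C",C)
f=lambda p:np.array(p)/2.1+[150,170]
L=np.array([[-23,42,-36],[-23,-42,-36],[-40,-60,-42],[-40,60,-42]])/1e3
px=f([[270,147],[213,164],[200,157],[278,136]])
p,r=fit([(ci,False,L,px)],.05,[.54,.06,3.3]); print("shelf",p,r.round(1).tolist())
print("rail",onplane(ci,f([[447,207],[757,120]]),.148))
print("stand top",onplane(ci,f([[70,198]]),.066), onplane(ci,f([[48,196]]),.135+.008))
w=cams.camera_info("wrist");s=readout.state();R=Ro.from_euler('xyz',s["tcp_rot"]).as_matrix()
Cw=-np.array(w["R"]).T@w["t"]; print("cam in tool",R.T@(Cw-s["position"]),"axis",R.T@np.array(w["R"])[2], "right",R.T@np.array(w["R"])[0], "toolx",R[:,0],"tooly",R[:,1])
E
```

```text
top C [0.4326486  0.01468476 1.26628465]
shelf [0.52509245 0.08962691 3.43322523] [[-0.0, 0.7], [0.2, 0.2], [-0.6, -0.1], [0.4, -0.8]]
rail [[ 0.47497294 -0.17435442  0.148     ]
 [ 0.59272308 -0.57304017  0.148     ]]
stand top [[0.48156692 0.32584272 0.066     ]] [[0.48049478 0.33418793 0.143     ]]
cam in tool [ 8.14014302e-02 -3.58233918e-05 -1.62567262e-01] axis [-0.28871332  0.00228773  0.95741286] right [ 3.18027952e-04  9.99997319e-01 -2.29358326e-03] toolx [-9.38064061e-01  3.46461855e-01 -1.84146612e-05] tooly [ 3.46461855e-01  9.38064061e-01 -1.82119368e-05]
```

```bash
cat >> h.py <<'E'
def plan(pos,rpy,n):  # n equal calls from the measured pose
    s=readout.state(); p0=s["position"];R0=Ro.from_euler('xyz',s["tcp_rot"])
    rv=(R0.inv()*Ro.from_euler('xyz',rpy)).as_rotvec(); d=(np.array(pos)-p0)/n
    for k in range(n):
        R=R0*Ro.from_rotvec(rv*k/n); print("xyz",np.round(R.inv().apply(d)*1e3,1),"ang",np.round(rv/n,4))
    print("t",round(s["time"],2))
E
python3 - <<'E'
from h import *
plan([.53,.09,.25],[np.pi,0,.2916],5)
E
```

```text
xyz [-93.2 -76.4  -5.5] ang [0.     0.     0.4992]
xyz [-118.4  -22.4   -5.5] ang [0.     0.     0.4992]
xyz [-114.7   37.    -5.5] ang [0.     0.     0.4992]
xyz [-83.   87.4  -5.5] ang [0.     0.     0.4992]
xyz [-31.  116.4  -5.5] ang [0.     0.     0.4992]
t 1.65
```

Request:
apply_moves --rows '[{"xyz": [-31,-25,-2],"angular": [0,0,0.12],"claw": 0},{"xyz": [-62,-51,-4],"angular": [0,0,0.24],"claw": 0},{"xyz": [-93.2,-76.4,-5.5],"angular": [0,0,0.37],"claw": 0},{"xyz": [-93.2,-76.4,-5.5],"angular": [0,0,0.4992],"claw": 0},{"xyz": [-93.2,-76.4,-5.5],"angular": [0,0,0.4992],"claw": 0}]'

```text
time: 2.07
position: [0.2873, 0.5045, 0.2286]
tcp_rot: [3.141, -0.0, 2.283]
wrist_force: [-0.5, 0.3, -0.2]
finger_gap: 0.996
```

Request:
apply_moves --rows '[{"xyz": [-39,-7,-2],"angular": [0,0,0.12],"claw": 0},{"xyz": [-78,-15,-4],"angular": [0,0,0.24],"claw": 0},{"xyz": [-118.4,-22.4,-5.5],"angular": [0,0,0.37],"claw": 0},{"xyz": [-118.4,-22.4,-5.5],"angular": [0,0,0.4992],"claw": 0},{"xyz": [-118.4,-22.4,-5.5],"angular": [0,0,0.4992],"claw": 0}]'

```text
time: 2.48
position: [0.348, 0.4013, 0.2341]
tcp_rot: [3.141, -0.001, 1.787]
wrist_force: [-0.0, -0.4, 0.0]
finger_gap: 1.001
```

Request:
apply_moves --rows '[{"xyz": [-38,12,-2],"angular": [0,0,0.12],"claw": 0},{"xyz": [-76,24,-4],"angular": [0,0,0.24],"claw": 0},{"xyz": [-114.7,37,-5.5],"angular": [0,0,0.37],"claw": 0},{"xyz": [-114.7,37,-5.5],"angular": [0,0,0.4992],"claw": 0},{"xyz": [-114.7,37,-5.5],"angular": [0,0,0.4992],"claw": 0}]'

```text
time: 2.9
position: [0.4088, 0.2978, 0.2394]
tcp_rot: [-3.141, -0.001, 1.291]
wrist_force: [-0.3, 0.7, 0.1]
finger_gap: 1.001
```

Request:
apply_moves --rows '[{"xyz": [-28,29,-2],"angular": [0,0,0.12],"claw": 0},{"xyz": [-56,58,-4],"angular": [0,0,0.24],"claw": 0},{"xyz": [-83,87.4,-5.5],"angular": [0,0,0.37],"claw": 0},{"xyz": [-83,87.4,-5.5],"angular": [0,0,0.4992],"claw": 0},{"xyz": [-83,87.4,-5.5],"angular": [0,0,0.4992],"claw": 0}]'

```text
time: 3.32
position: [0.4697, 0.1944, 0.2446]
tcp_rot: [-3.141, -0.0, 0.794]
wrist_force: [-0.3, -0.5, -0.4]
finger_gap: 0.995
```

Request:
apply_moves --rows '[{"xyz": [-10,39,-2],"angular": [0,0,0.12],"claw": 0},{"xyz": [-20,78,-4],"angular": [0,0,0.24],"claw": 0},{"xyz": [-31,116.4,-5.5],"angular": [0,0,0.37],"claw": 0},{"xyz": [-31,116.4,-5.5],"angular": [0,0,0.4992],"claw": 0},{"xyz": [-31,116.4,-5.5],"angular": [0,0,0.4992],"claw": 0}]'

```text
time: 3.73
position: [0.5306, 0.0909, 0.2499]
tcp_rot: [-3.141, 0.001, 0.296]
wrist_force: [-0.3, -0.2, -0.2]
finger_gap: 0.998
```

Run:
```python
from h import *
s=readout.state(); print(s["time"],s["position"],s["tcp_rot"],s["joint_pos"])
ci=snap("wrist","w1")
S=[.525,.0896,3.433]; R=Ro.from_euler('z',S[2])
for n,l in dict(rr=[-23,42,-36],sq=[-23,-42,-36],rib=[-1.5,0,50],fl=[-40,-60,-42],fr=[-40,60,-42]).items(): print(n,project(ci,R.apply(np.array(l)/1e3)+[S[0],S[1],.05],True).round(1))
im=cv2.imread("pics/w1.png"); cv2.imwrite("pics/w1x.png",cv2.resize(im,None,fx=1.4,fy=1.4,interpolation=cv2.INTER_CUBIC))
```

```text
3.7333 [0.53057207 0.09094858 0.24987207] [-3.14062902e+00  5.71989340e-04  2.96433968e-01] [ 6.96002072e-02 -1.40246515e-01  1.86700776e+00  8.20168210e-04
  1.41560551e+00  1.34383576e+00]
rr [[313.4 166. ]]
sq [[245.8 165.6]]
rib [[279.3 200.9]]
fl [[231.9 151.6]]
fr [[327.5 152.2]]
```

View pics/w1x.png

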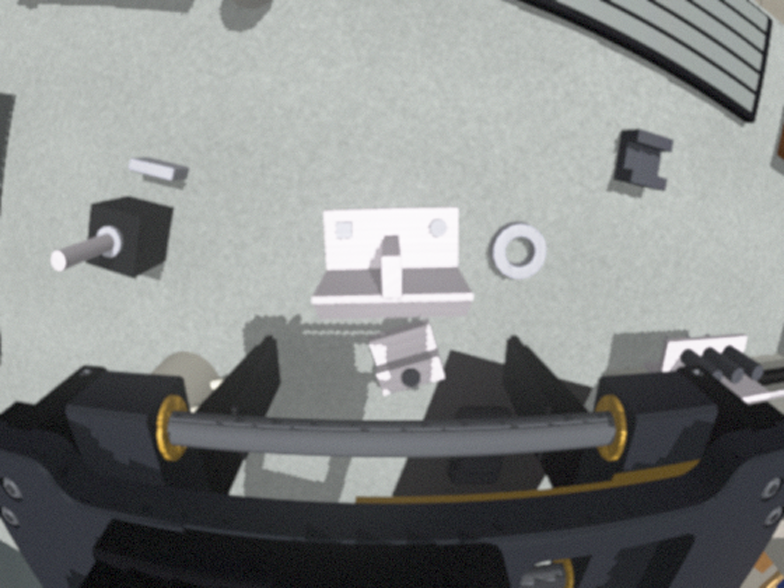

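The wrist view (1.4x) shows the round stud at (437,228), the square stud at (344,230), ledge front corners at (323,211) and (459,207), and the rib at (392,270). The stylus is at the left, with its collar at (108,242). The machined part sits just behind the shelf at (407,360).

Run:
```python
from h import *
ci=np.load("pics/w1.npy",allow_pickle=True).item(); ct=cams.camera_info("top")
L=np.array([[-23,42,-36],[-23,-42,-36],[-40,-60,-42],[-40,60,-42]])/1e3
px=np.array([[437,228],[344,230],[323,211],[459,207]])/1.4
f=lambda p:np.array(p)/2.1+[150,170]
o1=(ci,True,L,px); o2=(ct,False,L,f([[270,147],[213,164],[200,157],[278,136]]))
for o in([o1],[o1,o2]):
    p,r=fit(o,.05,[.525,.09,3.43]); print("shelf",p.round(4),r.round(1).tolist())
R=Ro.from_euler('z',p[2]); rib=R.apply([-.0015,0,.029])+[p[0],p[1],.05]; print("rib",rib)
print("ledge/rib top px",project(ci,R.apply([[-.017,0,.05],[.014,0,.05],[.0,-.06,.045]])+[p[0],p[1],.05],True)*1.4)
print("stand",onplane(ci,np.array([[108,242]])/1.4,.069,True), onplane(ci,np.array([[58,261]])/1.4,.143,True))
# grasp point is 11mm behind TCP
delta([rib[0],rib[1],rib[2]-.011],[np.pi,0,p[2]-np.pi])
```

```text
shelf [0.528  0.0902 3.465 ] [[1.0, -0.4], [-0.3, -0.0], [0.4, 0.0], [-1.1, 0.4]]
shelf [0.5277 0.0901 3.4619] [[1.1, 0.0], [-0.2, 0.1], [0.5, 0.1], [-0.9, 0.8], [-0.5, -0.5], [-0.0, -0.3], [-1.0, -0.3], [-0.2, -2.1]]
rib [0.52913703 0.09053866 0.079     ]
ledge/rib top px [[390.98589134 256.21431683]
 [392.00127167 298.33823614]
 [309.45745547 279.71136089]]
stand [[0.48064105 0.33671808 0.069     ]] [[0.48159872 0.33502416 0.143     ]]
xyz [ -1.1   1.1 181.8] ang [-0.0012  0.0008 -0.0199] t 3.78
```

Request:
apply_moves --rows '[{"xyz": [-1,1,30],"angular": [0,0,-0.02],"claw": 0.3},{"xyz": [-1,1,65],"angular": [0,0,-0.02],"claw": 0.3},{"xyz": [-1,1,100],"angular": [0,0,-0.02],"claw": 0.3},{"xyz": [-1,1,130],"angular": [0,0,-0.02],"claw": 0.3},{"xyz": [-1,1,145],"angular": [0,0,-0.02],"claw": 0.3}]' --squeeze 10

```text
time: 4.2
position: [0.5258, 0.0914, 0.1003]
tcp_rot: [-3.139, 0.007, 0.323]
wrist_force: [-1.4, 0.1, -0.4]
finger_gap: 0.726
```

Run:
```python
from h import *
delta([.5291,.0905,.068],[np.pi,0,3.4619-np.pi])
ci=snap("wrist","w2"); im=cv2.imread("pics/w2.png")[60:360,80:480]; cv2.imwrite("pics/w2x.png",cv2.resize(im,None,fx=1.6,fy=1.6))
```

```text
xyz [ 3.1  2.  32.3] ang [-0.0023  0.0067  0.0031] t 4.2
```

View pics/w2x.png

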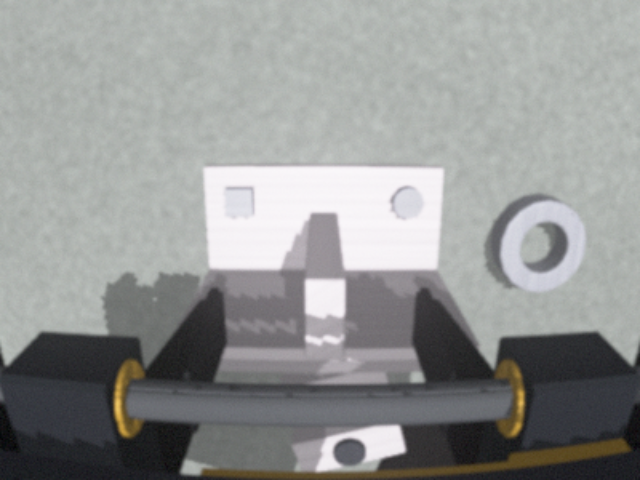

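The fingers straddle the rib: rib at column 325, jaws at 220 and 415. I'll descend and grip.

Request:
apply_moves --rows '[{"xyz": [0,1,12],"angular": [0,0,0],"claw": 0.3},{"xyz": [0,1,24],"angular": [0,0,0],"claw": 0.3},{"xyz": [0,1,34],"angular": [0,0,0],"claw": 0.3},{"xyz": [0,1,34],"angular": [0,0,0],"claw": 0.3},{"xyz": [0,1,34],"angular": [0,0,0],"claw": 0.5}]' --squeeze 6

```text
time: 4.67
position: [0.5297, 0.0881, 0.0711]
tcp_rot: [-3.141, 0.0, 0.313]
wrist_force: [-1.1, 0.3, -0.5]
finger_gap: 0.667
```

Run:
```python
from h import *
delta([.5291,.0905,.068],[np.pi,0,3.4619-np.pi]); print(readout.state()["position"])
```

```text
xyz [ 0.2 -2.5  3.1] ang [-0.0001  0.0003 -0.0073] t 4.67
[0.52971264 0.088086   0.07108186]
```

Request:
apply_moves --rows '[{"xyz": [0,-2,2],"angular": [0,0,-0.007],"claw": 0.7},{"xyz": [0,-2,2],"angular": [0,0,-0.007],"claw": 0.9},{"xyz": [0,-2,2],"angular": [0,0,-0.007],"claw": 1},{"xyz": [0,-2,2],"angular": [0,0,-0.007],"claw": 1},{"xyz": [0,-2,2],"angular": [0,0,-0.007],"claw": 1}]' --squeeze 6

```text
time: 5.08
position: [0.5295, 0.0897, 0.0696]
tcp_rot: [3.141, -0.001, 0.319]
wrist_force: [0.2, 0.1, 0.1]
finger_gap: 0.335
```

Request:
apply_moves --rows '[{"xyz": [0,0,0],"angular": [0,0,0],"claw": 1},{"xyz": [0,0,0],"angular": [0,0,0],"claw": 1},{"xyz": [0,0,0],"angular": [0,0,0],"claw": 1}]' --squeeze 40

```text
time: 5.33
position: [0.5292, 0.0898, 0.0692]
tcp_rot: [-3.141, -0.0, 0.319]
wrist_force: [0.4, 0.7, 0.6]
finger_gap: 0.151
```

Request:
apply_moves --rows '[{"xyz": [0,0,-5],"angular": [0,0,0],"claw": 1},{"xyz": [0,0,-15],"angular": [0,0,0],"claw": 1},{"xyz": [0,0,-35],"angular": [0,0,0],"claw": 1},{"xyz": [0,0,-60],"angular": [0,0,0],"claw": 1},{"xyz": [0,0,-80],"angular": [0,0,0],"claw": 1}]'

```text
time: 5.75
position: [0.5291, 0.0898, 0.1509]
tcp_rot: [3.141, -0.0, 0.319]
wrist_force: [0.9, -1.2, -1.2]
finger_gap: 0.145
```

Run:
```python
from h import *
s=readout.state();R=Ro.from_euler('xyz',s["tcp_rot"])
print(R.inv().apply(np.array([.70,-.325,.151])-s["position"])*1e3)
```

```text
[ 3.22302345e+01  4.47409469e+02 -2.93303090e-02]
```

Request:
apply_moves --rows '[{"xyz": [0,0,-25],"angular": [0,0,0],"claw": 1},{"xyz": [0,0,-55],"angular": [0,0,0],"claw": 1},{"xyz": [0,0,-85],"angular": [0,0,0],"claw": 1},{"xyz": [0,0,-105],"angular": [0,0,0],"claw": 1},{"xyz": [0,0,-115],"angular": [0,0,0],"claw": 1}]'

```text
time: 6.17
position: [0.5304, 0.0899, 0.2689]
tcp_rot: [3.14, -0.006, 0.319]
wrist_force: [0.2, -0.5, -2.7]
finger_gap: 0.146
```

Request:
apply_moves --rows '[{"xyz": [1,15,0],"angular": [0,0,0.005],"claw": 1},{"xyz": [3,45,0],"angular": [0,0,0.01],"claw": 1},{"xyz": [6,80,0],"angular": [0,0,0.02],"claw": 1},{"xyz": [8,115,0],"angular": [0,0,0.028],"claw": 1},{"xyz": [11,150,0],"angular": [0,0,0.028],"claw": 1}]'

```text
time: 6.58
position: [0.5863, -0.0504, 0.2633]
tcp_rot: [-3.141, 0.002, 0.291]
wrist_force: [0.4, 0.8, -3.1]
finger_gap: 0.145
```

Request:
apply_moves --rows '[{"xyz": [2,35,0],"angular": [0,0,0],"claw": 1},{"xyz": [5,70,0],"angular": [0,0,0],"claw": 1},{"xyz": [7,105,0],"angular": [0,0,0],"claw": 1},{"xyz": [10,140,0],"angular": [0,0,0],"claw": 1},{"xyz": [12,170,0],"angular": [0,0,0],"claw": 1}]'

```text
time: 7.0
position: [0.6467, -0.2108, 0.2628]
tcp_rot: [-3.141, 0.002, 0.29]
wrist_force: [0.5, 0.6, -1.9]
finger_gap: 0.147
```

Request:
apply_moves --rows '[{"xyz": [2,30,0],"angular": [0,0,0],"claw": 1},{"xyz": [5,60,0],"angular": [0,0,0],"claw": 1},{"xyz": [7,90,0],"angular": [0,0,0],"claw": 1},{"xyz": [9,110,0],"angular": [0,0,0],"claw": 1},{"xyz": [9,120,0],"angular": [0,0,0],"claw": 1}]'

```text
time: 7.42
position: [0.6897, -0.3235, 0.262]
tcp_rot: [-3.14, 0.002, 0.289]
wrist_force: [-0.5, 0.2, -2.5]
finger_gap: 0.149
```

Run:
```python
from h import *
s=readout.state(); print(s["time"],s["position"],s["tcp_rot"],s["wrist_force"])
ci=snap("wrist","w3"); im=cv2.imread("pics/w3.png"); cv2.imwrite("pics/w3x.png",cv2.resize(im,None,fx=1.4,fy=1.4,interpolation=cv2.INTER_CUBIC))
```

```text
7.4167 [ 0.68965094 -0.32346027  0.2619905 ] [-3.14019350e+00  2.16447934e-03  2.88754729e-01] [-0.54566415  0.2007485  -2.5195283 ]
```

View pics/w3x.png

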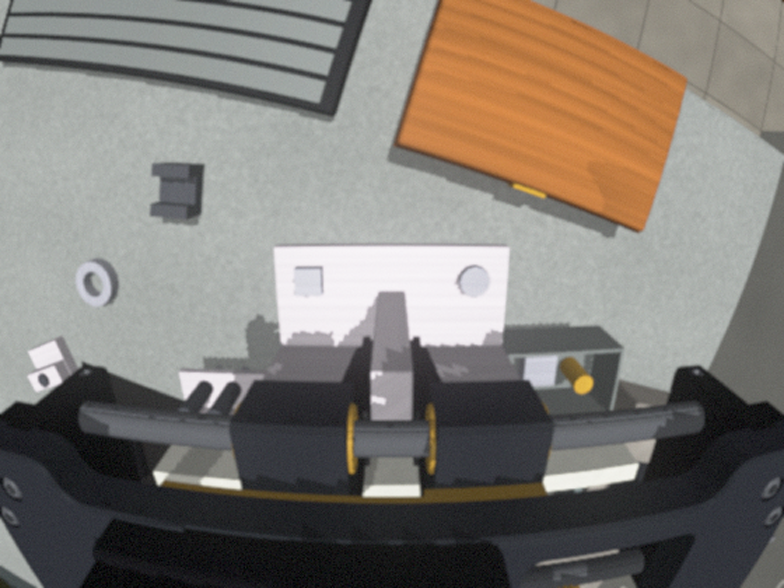

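In the wrist view the shelf is held square: studs at (308,281) and (474,281), ledge front corners at (274,246) and (508,246). The tool plate's left front corner is at (181,372) and the tray's right front corner at (620,347). I'll triangulate these against the top image.

Run:
```python
from h import *
ci=np.load("pics/w3.npy",allow_pickle=True).item(); ct=cams.camera_info("top")
f=lambda p:np.array(p)/2.1+[150,170]
def tri(a,b):
    g=lambda X:np.r_[project(ci,X,True)[0]-np.array(a)/1.4,project(ct,X)[0]-f(b)]
    s=least_squares(g,[.6,-.35,.1]);return s.x.round(4),s.fun.round(1)
print("tray fr",tri((620,347),(705,62))); print("plate fl",tri((181,372),(435,158)))
for z in(.05,.06,.07,.09,.12): print(z,onplane(ct,f([[435,158],[512,140],[620,85],[705,62]]),z)[:,:2].round(4).tolist())
p,r=fit([(ci,True,np.array([[-23,42,-36],[-23,-42,-36],[-40,-60,-42],[-40,60,-42]])/1e3,np.array([[474,281],[308,281],[274,246],[508,246]])/1.4)],.262+.011-.029,[.69,-.32,3.43]);print("held",p,r.round(1).tolist())
s=readout.state();R=Ro.from_euler('xyz',s["tcp_rot"]); print(R.inv().apply(Ro.from_euler('z',p[2]).apply([-.0015,0,.029])+[p[0],p[1],.244]-s["position"]))
im=cams.get_image("top"); cv2.imwrite("pics/t2.png",im[:,:,::-1]); c=cv2.imread("pics/top0.png")[180:320,345:525]; cv2.imwrite("pics/t2x.png",cv2.resize(c,None,fx=4.4,fy=4.2,interpolation=cv2.INTER_CUBIC))
```

```text
tray fr (array([ 0.6796, -0.5378,  0.0874]), array([ 0.3,  0. , -0.5,  0.3]))
plate fl (array([ 0.5431, -0.1689,  0.0854]), array([ 0.1,  0.1, -0.2, -0.1]))
0.05 [[0.5461, -0.1749], [0.573, -0.2823], [0.6533, -0.4357], [0.6882, -0.5567]]
0.06 [[0.5452, -0.1734], [0.5719, -0.2799], [0.6515, -0.432], [0.6861, -0.552]]
0.07 [[0.5442, -0.1718], [0.5707, -0.2775], [0.6497, -0.4283], [0.684, -0.5473]]
0.09 [[0.5424, -0.1687], [0.5684, -0.2726], [0.6461, -0.4209], [0.6798, -0.5379]]
0.12 [[0.5396, -0.164], [0.5649, -0.2652], [0.6406, -0.4098], [0.6735, -0.5238]]
held [ 0.68892705 -0.32349388  3.43139914] [[0.8, 0.1], [-0.9, 0.1], [-0.8, -0.0], [0.8, -0.1]]
[ 0.00100558 -0.00073219 -0.01098663]
```

View pics/t2x.png

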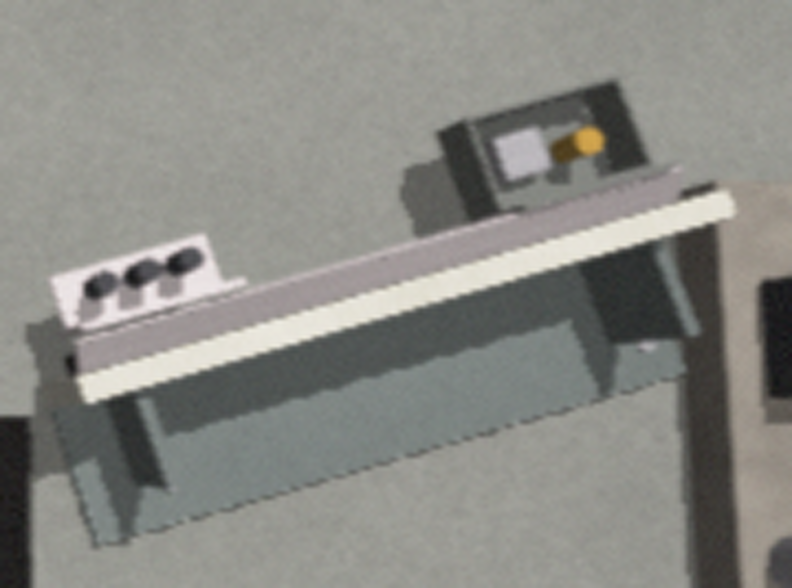

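The enlarged initial top view shows the board's top front edge from (78,372) to (730,190) and the cleat edge from (78,340) to (680,168). The tool plate's front corners are at (52,278) and (207,236), and the tray's at (437,130) and (617,82).

Run:
```python
from h import *
ct=cams.camera_info("top"); f=lambda p:np.array(p,float)/[4.4,4.2]+[345,180]
W=onplane(ct,f([[78,372],[730,190]]),.148); print("wall",W, np.linalg.norm(W[1]-W[0]))
u=(W[1]-W[0]); u/=np.linalg.norm(u); o=np.array([-u[1],u[0],0]); mid=W.mean(0)  # u = bay y, o outward
print("yaw",np.arctan2(-o[1],-o[0])%(2*np.pi),"mid",mid)
def loc(px,z):
    for q,P in zip(px,onplane(ct,f(px),z)): print(q,z,"along %.1f out %.1f"%((P-mid)@u*1e3,(P-mid)@o*1e3))
loc([[78,340],[680,168]],.128)
for z in(.086,.095): loc([[52,278],[207,236],[437,130],[617,82]],z)
loc([[243,283]],.12); loc([[480,218]],.087)
```

```text
wall [[ 0.47496708 -0.17400926  0.148     ]
 [ 0.59793285 -0.57453799  0.148     ]] 0.41897952752270523
yaw 3.4394669012830303 mid [ 0.53644997 -0.37427363  0.148     ]
[78, 340] 0.128 along -199.8 out 19.3
[680, 168] 0.128 along 195.7 out 22.0
[52, 278] 0.086 along -195.8 out 63.8
[207, 236] 0.086 along -91.2 out 63.2
[437, 130] 0.086 along 75.3 out 90.8
[617, 82] 0.086 along 199.2 out 89.7
[52, 278] 0.095 along -197.4 out 63.5
[207, 236] 0.095 along -93.5 out 62.9
[437, 130] 0.095 along 71.7 out 90.2
[617, 82] 0.095 along 194.6 out 89.1
[243, 283] 0.12 along -88.2 out 26.2
[480, 218] 0.087 along 81.5 out 26.0
```

```bash
cat >> h.py <<'E'
YAW=3.436; o=-np.array([np.cos(YAW),np.sin(YAW),0]); u=np.array([-np.sin(YAW),np.cos(YAW),0])
WALL=np.array([.53645,-.37427,0])-.001*o-.005*u
RIB=np.array([.0005,-.0005,-.0098])
def tcp(d,z,deg,a=0):  # strip tip d mm out, z mm high, tilt -> TCP pos, rpy
    Rs=Ro.from_euler('z',YAW)*Ro.from_euler('y',deg,degrees=True); Rt=Rs*Ro.from_euler('y',np.pi)
    tip=WALL+o*d/1e3+u*a/1e3+[0,0,z/1e3]
    return tip+Rs.apply([-.0415,0,.015])-Rt.apply(RIB), Rt.as_euler('xyz')
def steps(wps):  # deltas for each waypoint relative to the one before (first: measured)
    s=readout.state(); p=s["position"];R=Ro.from_euler('xyz',s["tcp_rot"])
    for w in wps:
        q,e=tcp(*w);Q=Ro.from_euler('xyz',e); print(w,"xyz",np.round(R.inv().apply(q-p)*1e3,1),"ang",np.round((R.inv()*Q).as_rotvec(),4),"tcp",q.round(4)); p,R=q,Q
def where():  # tip d, z, tilt, along, from measured pose
    s=readout.state();Rt=Ro.from_euler('xyz',s["tcp_rot"]);Rs=Rt*Ro.from_euler('y',-np.pi)
    t=s["position"]+Rt.apply(RIB)-Rs.apply([-.0415,0,.015])-WALL; zz=Rs.apply([0,0,1])
    xx=Rs.apply([1,0,0])
    print("t %.2f d %.1f z %.1f a %.1f tilt %.2f yawerr %.4f"%(s["time"],t@o*1e3,t[2]*1e3,t@u*1e3,np.degrees(np.arcsin(-zz@o)),np.arctan2(xx[1],xx[0])%6.28318-YAW),"F",s["wrist_force"].round(1),"M",s["torque"].round(2),"gap",round(s["finger_gap"]*95,1))
E
python3 - <<'E'
from h import *
where(); steps([(90,200,24),(10.5,160,24),(10.5,135,24),(10.5,121,24)])
E
```

```text
t 7.52 d 121.5 z 257.3 a -1.2 tilt -0.11 yawerr -0.0054 F [ 0.6 -0.3 -3.4] M [-0.05  0.15 -0.05] gap 13.7
(90, 200, 24) xyz [-37.    1.3  41. ] ang [-0.0008  0.4208 -0.0057] tcp [ 0.6541 -0.3339  0.2214]
(10.5, 160, 24) xyz [-88.9   0.    4.2] ang [0. 0. 0.] tcp [ 0.5781 -0.357   0.1814]
(10.5, 135, 24) xyz [-10.2   0.   22.8] ang [0. 0. 0.] tcp [ 0.5781 -0.357   0.1564]
(10.5, 121, 24) xyz [-5.7  0.  12.8] ang [0. 0. 0.] tcp [ 0.5781 -0.357   0.1424]
```

Request:
apply_moves --rows '[{"xyz": [-8,0,8],"angular": [0,0.08,0],"claw": 1},{"xyz": [-16,1,17],"angular": [0,0.18,-0.003],"claw": 1},{"xyz": [-25,1,27],"angular": [0,0.29,-0.005],"claw": 1},{"xyz": [-33,1.3,36],"angular": [0,0.38,-0.006],"claw": 1},{"xyz": [-37,1.3,41],"angular": [-0.001,0.421,-0.006],"claw": 1}]'

```text
time: 7.93
position: [0.6517, -0.3311, 0.2207]
tcp_rot: [-3.141, -0.421, 0.296]
wrist_force: [0.3, -0.6, -3.0]
finger_gap: 0.151
```

Request:
apply_moves --rows '[{"xyz": [-15,0,1],"angular": [0,0,0],"claw": 1},{"xyz": [-38,0,2],"angular": [0,0,0],"claw": 1},{"xyz": [-62,0,3],"angular": [0,0,0],"claw": 1},{"xyz": [-80,0,4],"angular": [0,0,0],"claw": 1},{"xyz": [-88,0,4],"angular": [0,0,0],"claw": 1}]'

```text
time: 8.35
position: [0.577, -0.354, 0.1813]
tcp_rot: [-3.14, -0.418, 0.297]
wrist_force: [0.3, 0.1, -2.9]
finger_gap: 0.143
```

Run:
```python
from h import *
where(); steps([(10.5,135,24),(10.5,121,24)])
snap("side","s3"); snap("wrist","w4"); snap("top","t4")
a=cv2.resize(cv2.imread("pics/s3.png")[50:200,250:400],(400,400),interpolation=cv2.INTER_CUBIC)
b=cv2.resize(cv2.imread("pics/t4.png")[180:310,350:510],(400,325),interpolation=cv2.INTER_CUBIC)
w=cv2.resize(cv2.imread("pics/w4.png")[180:380,60:500],(400,182))
c=np.zeros((510,800,3),np.uint8); c[:400,:400]=a; c[:325,400:]=b; c[326:508,400:]=w; cv2.imwrite("pics/m4.png",c)
```

```text
t 8.35 d 10.4 z 159.9 a -3.1 tilt 23.97 yawerr 0.0023 F [ 0.3  0.1 -2.9] M [-0.24  0.59  0.03] gap 13.6
(10.5, 135, 24) xyz [-10.    3.2  22.8] ang [-0.0024  0.0006  0.0021] tcp [ 0.5781 -0.357   0.1564]
(10.5, 121, 24) xyz [-5.7  0.  12.8] ang [0. 0. 0.] tcp [ 0.5781 -0.357   0.1424]
```

View pics/m4.png

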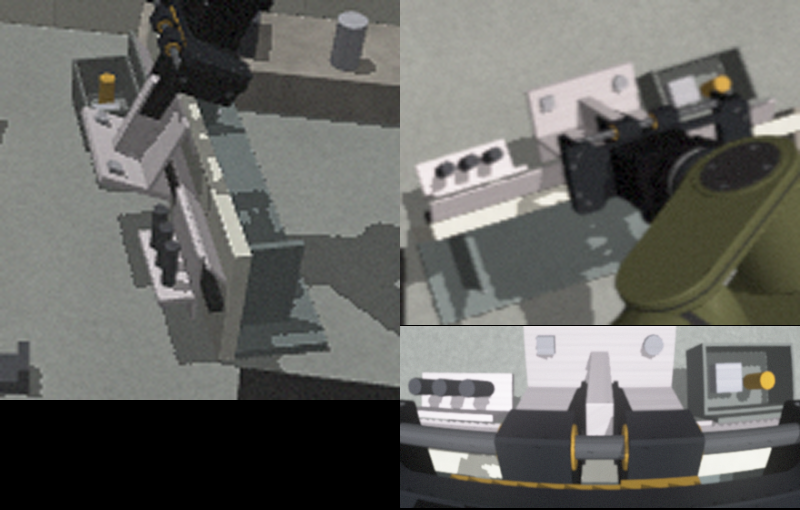

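The tilted shelf hovers above the bay. In the wrist panel the ledge spans columns 524–676, between the plate edge at 512 and the tray edge at 688. I'll compute the centring from those edges.

Run:
```python
from h import *
ci=np.load("pics/w4.npy",allow_pickle=True).item()
P=np.array([[513,374],[687,347],[513,410],[690,415],[418,372]])
px=np.c_[(P[:,0]-400)*1.1+60,(P[:,1]-326)*200/182+180]
for z in(.06,.075,.086):
  for q in onplane(ci,px,z,True): print(z,"a %.1f out %.1f"%((q-WALL)@u*1e3,(q-WALL)@o*1e3))
```

```text
0.06 a -93.9 out 69.2
0.06 a 90.7 out 98.4
0.06 a -93.4 out 31.2
0.06 a 92.9 out 26.2
0.06 a -216.5 out 68.5
0.075 a -89.4 out 68.5
0.075 a 86.1 out 96.2
0.075 a -88.9 out 32.3
0.075 a 88.2 out 27.6
0.075 a -205.8 out 67.9
0.086 a -86.0 out 68.0
0.086 a 82.7 out 94.6
0.086 a -85.6 out 33.2
0.086 a 84.8 out 28.6
0.086 a -198.0 out 67.4
```

Request:
apply_moves --rows '[{"xyz": [-4,2,9],"angular": [0,0,0.002],"claw": 1},{"xyz": [-8,3,18],"angular": [0,0,0.002],"claw": 1},{"xyz": [-11,3,25],"angular": [0,0,0.002],"claw": 1},{"xyz": [-13.5,3,31],"angular": [0,0,0.002],"claw": 1},{"xyz": [-13.5,3,31],"angular": [0,0,0.002],"claw": 1}]'

```text
time: 8.92
position: [0.5801, -0.3576, 0.1466]
tcp_rot: [-3.139, -0.419, 0.294]
wrist_force: [-1.0, 0.4, -3.0]
finger_gap: 0.147
```

Run:
```python
from h import *
where(); steps([(10.5,121,24),(9,118.5,18),(8,117.5,12),(6.5,116,6),(5,114,0)])
```

```text
t 8.92 d 12.2 z 125.2 a 1.2 tilt 23.99 yawerr -0.0003 F [-1.   0.4 -3. ] M [-0.17  0.6   0.02] gap 13.9
(10.5, 121, 24) xyz [-3.3 -1.2  3.1] ang [-0.0026  0.0002 -0.0003] tcp [ 0.5781 -0.357   0.1424]
(9, 118.5, 18) xyz [-2.1 -0.   6. ] ang [-0.     -0.1047  0.    ] tcp [ 0.5786 -0.3568  0.1361]
(8, 117.5, 12) xyz [-0.9  0.   5. ] ang [ 0.     -0.1047 -0.    ] tcp [ 0.5792 -0.3566  0.1311]
(6.5, 116, 6) xyz [-1.5 -0.   5.5] ang [-0.     -0.1047  0.    ] tcp [ 0.5789 -0.3567  0.1255]
(5, 114, 0) xyz [-1.4  0.   6.1] ang [ 0.     -0.1047  0.    ] tcp [ 0.5782 -0.3569  0.1192]
```

Request:
apply_moves --rows '[{"xyz": [-1.5,-1,1],"angular": [0,0,0],"claw": 1},{"xyz": [-3,-1,2.5],"angular": [0,0,0],"claw": 1},{"xyz": [-3.5,-1,4],"angular": [0,0,0],"claw": 1},{"xyz": [-3.5,-1,4],"angular": [0,0,0],"claw": 1}]'

```text
time: 9.25
position: [0.579, -0.3584, 0.1447]
tcp_rot: [3.14, -0.421, 0.295]
wrist_force: [1.3, 0.3, -2.5]
finger_gap: 0.148
```

Run:
```python
from h import *
where(); steps([(9.5,119.5,20)])
```

```text
t 9.25 d 11.0 z 123.2 a 1.7 tilt 24.12 yawerr 0.0007 F [ 1.3  0.3 -2.5] M [-0.18  0.54  0.03] gap 14.1
(9.5, 119.5, 20) xyz [-2.6 -1.6  5.7] ang [ 0.0014 -0.072   0.0006] tcp [ 0.5784 -0.3568  0.1384]
```

Request:
apply_moves --rows '[{"xyz": [-1,-1,1.5],"angular": [0,0,0],"claw": 1},{"xyz": [-1.5,-1,3],"angular": [0,0,0],"claw": 1},{"xyz": [-1.5,-1,3],"angular": [0,0,0],"claw": 1}]'

```text
time: 9.5
position: [0.5784, -0.3572, 0.141]
tcp_rot: [3.14, -0.421, 0.295]
wrist_force: [-0.3, 0.1, -3.2]
finger_gap: 0.144
```

Run:
```python
from h import *
where(); steps([(9.5,119,18),(8,117.5,12)])
```

```text
t 9.50 d 10.8 z 119.5 a 0.4 tilt 24.11 yawerr 0.0007 F [-0.3  0.1 -3.2] M [-0.19  0.56  0.04] gap 13.7
(9.5, 119, 18) xyz [-1.1 -0.4  4.3] ang [ 0.001  -0.1066  0.0006] tcp [ 0.5791 -0.3566  0.1366]
(8, 117.5, 12) xyz [-1.6  0.   5.3] ang [ 0.     -0.1047 -0.    ] tcp [ 0.5792 -0.3566  0.1311]
```

No contact and the strip is behind the cleat, so I'll start the swing.

Request:
apply_moves --rows '[{"xyz": [-0.4,0,1.5],"angular": [0,-0.035,0],"claw": 1},{"xyz": [-0.8,0,3],"angular": [0,-0.07,0],"claw": 1},{"xyz": [-1.1,0,4.3],"angular": [0,-0.105,0],"claw": 1},{"xyz": [-1.1,0,4.3],"angular": [0,-0.105,0],"claw": 1}]' --squeeze 25

```text
time: 9.83
position: [0.5803, -0.357, 0.1375]
tcp_rot: [3.139, -0.316, 0.296]
wrist_force: [0.8, -0.2, -2.0]
finger_gap: 0.144
```

Run:
```python
from h import *
where(); steps([(8,117,12),(6.5,116,6)])
```

```text
t 9.83 d 10.6 z 119.8 a 0.7 tilt 18.12 yawerr 0.0018 F [ 0.8 -0.2 -2. ] M [-0.17  0.45  0.02] gap 13.7
(8, 117, 12) xyz [-3.1 -0.7  6.2] ang [ 0.0018 -0.1068  0.0017] tcp [ 0.5792 -0.3566  0.1306]
(6.5, 116, 6) xyz [-1.4 -0.   5. ] ang [-0.     -0.1047  0.    ] tcp [ 0.5789 -0.3567  0.1255]
```

Request:
apply_moves --rows '[{"xyz": [-1,0,2],"angular": [0,-0.03,0],"claw": 1},{"xyz": [-2,-0.5,4],"angular": [0,-0.065,0],"claw": 1},{"xyz": [-3,-0.7,6.2],"angular": [0,-0.105,0],"claw": 1},{"xyz": [-3,-0.7,6.2],"angular": [0,-0.105,0],"claw": 1}]'

```text
time: 10.17
position: [0.579, -0.3564, 0.1302]
tcp_rot: [3.14, -0.212, 0.296]
wrist_force: [-0.4, 0.1, -2.5]
finger_gap: 0.149
```

Run:
```python
from h import *
where(); steps([(8,116.5,12),(6.5,115.5,6)])
```

```text
t 10.17 d 8.0 z 116.5 a -0.2 tilt 12.13 yawerr 0.0015 F [-0.4  0.1 -2.5] M [-0.08  0.36 -0.04] gap 14.1
(8, 116.5, 12) xyz [0.  0.3 0.1] ang [ 0.0011 -0.0023  0.0014] tcp [ 0.5792 -0.3566  0.1301]
(6.5, 115.5, 6) xyz [-1.4 -0.   5. ] ang [-0.     -0.1047  0.    ] tcp [ 0.5789 -0.3567  0.125 ]
```

Request:
apply_moves --rows '[{"xyz": [-0.5,0,1.7],"angular": [0,-0.035,0],"claw": 1},{"xyz": [-0.9,0,3.4],"angular": [0,-0.07,0],"claw": 1},{"xyz": [-1.4,0,5],"angular": [0,-0.107,0],"claw": 1},{"xyz": [-1.4,0,5],"angular": [0,-0.107,0],"claw": 1}]' --squeeze 15

```text
time: 10.5
position: [0.5789, -0.3565, 0.1252]
tcp_rot: [3.14, -0.106, 0.296]
wrist_force: [0.2, 0.3, -2.3]
finger_gap: 0.146
```

Run:
```python
from h import *
where(); steps([(6.5,115.5,6),(5,114,0)])
```

```text
t 10.50 d 6.5 z 115.7 a -0.1 tilt 6.05 yawerr 0.0014 F [ 0.2  0.3 -2.3] M [-0.07  0.27 -0.01] gap 13.9
(6.5, 115.5, 6) xyz [-0.1  0.2  0.3] ang [ 0.0014 -0.001   0.0014] tcp [ 0.5789 -0.3567  0.125 ]
(5, 114, 0) xyz [-1.3  0.   5.6] ang [ 0.     -0.1047  0.    ] tcp [ 0.5782 -0.3569  0.1192]
```

Request:
apply_moves --rows '[{"xyz": [-0.5,0,1.7],"angular": [0,-0.035,0],"claw": 1},{"xyz": [-0.9,0,3.4],"angular": [0,-0.07,0],"claw": 1},{"xyz": [-1.2,0,5],"angular": [0,-0.1057,0],"claw": 1},{"xyz": [-1.3,0,6],"angular": [0,-0.1057,0],"claw": 1},{"xyz": [-1.3,0,6],"angular": [0,-0.1057,0],"claw": 1}]' --squeeze 10

```text
time: 10.92
position: [0.5779, -0.3568, 0.1187]
tcp_rot: [3.141, -0.002, 0.295]
wrist_force: [2.7, 1.4, -2.0]
finger_gap: 0.147
```

Run:
```python
from h import *
where(); steps([(5,114,0)])
```

```text
t 10.92 d 4.7 z 113.4 a -0.1 tilt 0.09 yawerr 0.0007 F [ 2.7  1.4 -2. ] M [ 0.11 -0.45  0.13] gap 14.0
(5, 114, 0) xyz [ 0.3  0.2 -0.5] ang [ 0.0011 -0.0015  0.0007] tcp [ 0.5782 -0.3569  0.1192]
```

Contact with the wall is felt at the expected place. I'll ease down until the cleat carries the weight.

Request:
apply_moves --rows '[{"xyz": [0.5,0,1],"angular": [0,0,0],"claw": 1},{"xyz": [0.5,0,2],"angular": [0,0,0],"claw": 1},{"xyz": [0.5,0,2.5],"angular": [0,0,0],"claw": 1},{"xyz": [0.5,0,2.5],"angular": [0,0,0],"claw": 1}]' --squeeze 6

```text
time: 11.25
position: [0.5776, -0.3571, 0.1173]
tcp_rot: [3.14, 0.001, 0.294]
wrist_force: [-1.8, 2.2, 4.2]
finger_gap: 0.151
```

Run:
```python
from h import *
where()
```

```text
t 11.25 d 4.4 z 112.2 a 0.0 tilt -0.07 yawerr -0.0002 F [-1.8  2.2  4.2] M [0.44 0.37 0.15] gap 14.3
```

Request:
apply_moves --rows '[{"xyz": [0,0,0],"angular": [0,0,0],"claw": 0.75},{"xyz": [0,0,-0.5],"angular": [0,0,0],"claw": 0.6},{"xyz": [0,0,-1],"angular": [0,0,0],"claw": 0.55},{"xyz": [0,0,-1],"angular": [0,0,0],"claw": 0.55}]'

```text
time: 11.58
position: [0.5776, -0.3571, 0.1171]
tcp_rot: [3.14, 0.002, 0.294]
wrist_force: [-0.0, 1.1, 0.4]
finger_gap: 0.375
```

Run:
```python
from h import *
where()
```

```text
t 11.58 d 4.3 z 112.0 a 0.0 tilt -0.11 yawerr -0.0001 F [-0.   1.1  0.4] M [-0.1   0.18  0.02] gap 35.7
```

Request:
apply_moves --rows '[{"xyz": [0,0,-10],"angular": [0,0,0],"claw": 0.55},{"xyz": [0,0,-30],"angular": [0,0,0],"claw": 0.55},{"xyz": [0,0,-65],"angular": [0,0,0],"claw": 0.55},{"xyz": [5,0,-95],"angular": [0,0,0],"claw": 0.4},{"xyz": [10,0,-110],"angular": [0,0,0],"claw": 0.4}]'

```text
time: 12.0
position: [0.5889, -0.355, 0.2334]
tcp_rot: [3.134, -0.003, 0.294]
wrist_force: [0.3, -0.3, 1.0]
finger_gap: 0.541
```

Request:
apply_moves --rows '[{"xyz": [10,0,0],"angular": [0,0,0],"claw": 0.4},{"xyz": [20,0,0],"angular": [0,0,0],"claw": 0.4},{"xyz": [20,0,0],"angular": [0,0,0],"claw": 0.4}]'

```text
time: 12.25
position: [0.6076, -0.3468, 0.2254]
tcp_rot: [-3.141, 0.003, 0.296]
wrist_force: [-0.0, 0.9, -0.7]
finger_gap: 0.596
```

Run:
```python
from h import *
where(); snap("wrist","w5"); snap("side","s5")
ci=np.load("pics/w5.npy",allow_pickle=True).item()
R=Ro.from_euler('z',YAW); B=WALL+.045*o+[0,0,.1]
for n,l in dict(rr=[-23,42,-36],sq=[-23,-42,-36],fl=[-40,-60,-42],fr=[-40,60,-42],ribf=[-17,0,50],ribr=[14,0,50]).items(): print(n,((project(ci,R.apply(np.array(l)/1e3)+B,True)-[100,100])*1.6).round(1))
a=cv2.resize(cv2.imread("pics/w5.png")[100:360,100:440],None,fx=1.6,fy=1.6,interpolation=cv2.INTER_CUBIC)
b=cv2.resize(cv2.imread("pics/s5.png")[60:180,270:370],(250,300),interpolation=cv2.INTER_CUBIC)
c=np.zeros((416,800,3),np.uint8); c[:,:544]=a; c[:300,550:]=b; cv2.imwrite("pics/m5.png",c)
```

```text
t 12.25 d 36.0 z 220.3 a -1.1 tilt -0.15 yawerr 0.0015 F [-0.   0.9 -0.7] M [-0.03  0.21  0.03] gap 56.6
rr [[352.9 163.5]]
sq [[223.7 163.2]]
fl [[196.9 135.8]]
fr [[379.8 136.2]]
ribf [[288.3 222.5]]
ribr [[288.2 277.8]]
```

View pics/m5.png

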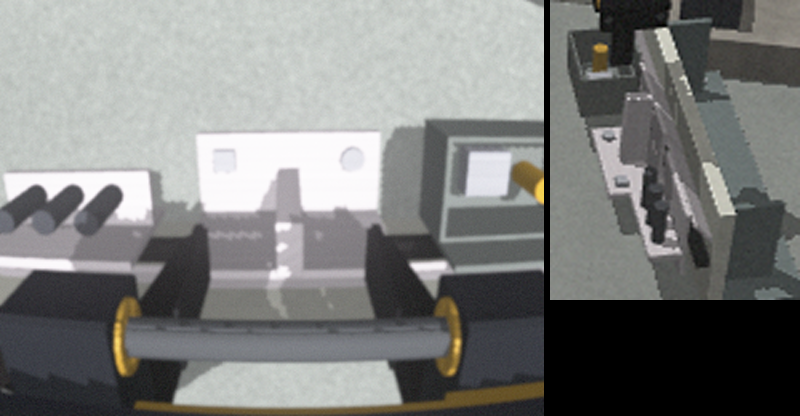

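Run:
```python
from h import *
ci=np.load("pics/w5.npy",allow_pickle=True).item()
L=np.array([[-23,42,-36],[-23,-42,-36],[-40,-60,-42],[-40,60,-42]])/1e3
px=np.array([[352,159],[224,160],[198,132],[379,130]])/1.6+100
for z in(.1,.102):
    p,r=fit([(ci,True,L,px)],z,[.58,-.36,3.43]); q=np.r_[p[:2],0]-WALL
    print(p.round(4),"out",(q@o*1e3).round(1),"a",(q@u*1e3).round(1),r.round(1).tolist())
    print("studs",(Ro.from_euler('z',p[2]).apply(L[:2])+[p[0],p[1],z]).round(4))
B=WALL+.0443*o+[0,0,.1]; print("kin studs",(Ro.from_euler('z',YAW).apply(L[:2])+B).round(4))
s=readout.state(); print(s["position"],s["tcp_rot"],s["joint_pos"].round(2))
plan([.481,.335,.26],[np.pi,0,.293+.0],5)
```

```text
[ 0.58   -0.3561  3.4481] out 48.0 a 0.3 [[0.7, -0.4], [-0.3, -0.3], [-1.0, 0.3], [0.5, 0.5]]
studs [[ 0.6146 -0.3892  0.064 ]
 [ 0.5893 -0.3091  0.064 ]]
[ 0.5805 -0.356   3.4483] out 48.5 a 0.3 [[0.9, -0.3], [-0.6, -0.2], [-1.4, 0.3], [0.8, 0.4]]
studs [[ 0.6151 -0.3891  0.066 ]
 [ 0.5897 -0.309   0.066 ]]
kin studs [[ 0.6106 -0.3904  0.064 ]
 [ 0.5863 -0.3101  0.064 ]]
[ 0.60605639 -0.34706898  0.2241713 ] [-3.13944145  0.00486487  0.29546   ] [-0.6   0.23  1.53 -0.    1.39  0.68]
xyz [  15.8 -137.8   -6.9] ang [-0.0004  0.001   0.0005]
xyz [  15.7 -137.8   -7. ] ang [-0.0004  0.001   0.0005]
xyz [  15.6 -137.8   -7. ] ang [-0.0004  0.001   0.0005]
xyz [  15.6 -137.8   -7.1] ang [-0.0004  0.001   0.0005]
xyz [  15.5 -137.8   -7.1] ang [-0.0004  0.001   0.0005]
t 12.35
```

The shelf hangs upright between its neighbours, with its front edge level in the picture (corners (198,132) and (379,130); studs (224,160) and (352,159)). Tray and shelf both read about 3 mm further out than my wall estimate, so that estimate was off and the shelf is consistent with being home. Next is the stylus.

Request:
apply_moves --rows '[{"xyz": [2,-20,-4],"angular": [0,0,0],"claw": 0.4},{"xyz": [6,-55,-8],"angular": [0,0,0],"claw": 0.4},{"xyz": [11,-95,-9],"angular": [0,0,0],"claw": 0.4},{"xyz": [15,-134,-9],"angular": [0,0,0],"claw": 0.4},{"xyz": [19.5,-172,-9],"angular": [0,0,0],"claw": 0.4}]'

```text
time: 12.77
position: [0.5737, -0.1761, 0.2339]
tcp_rot: [-3.141, 0.004, 0.294]
wrist_force: [0.1, 0.2, 0.0]
finger_gap: 0.597
```

Request:
apply_moves --rows '[{"xyz": [4,-38,-2],"angular": [0,0,0],"claw": 0.4},{"xyz": [9,-76,-4],"angular": [0,0,0],"claw": 0.4},{"xyz": [13,-114,-6],"angular": [0,0,0],"claw": 0.4},{"xyz": [17,-152,-9],"angular": [0,0,0],"claw": 0.4},{"xyz": [21,-190,-9],"angular": [0,0,0],"claw": 0.4}]'

```text
time: 13.18
position: [0.5389, 0.0116, 0.2434]
tcp_rot: [3.141, 0.004, 0.294]
wrist_force: [0.7, 0.5, 0.6]
finger_gap: 0.599
```

Request:
apply_moves --rows '[{"xyz": [4,-38,-2],"angular": [0,0,0],"claw": 0.4},{"xyz": [9,-76,-4],"angular": [0,0,0],"claw": 0.4},{"xyz": [13,-114,-6],"angular": [0,0,0],"claw": 0.4},{"xyz": [17,-152,-9],"angular": [0,0,0],"claw": 0.4},{"xyz": [21,-185,-9],"angular": [0,0,0],"claw": 0.4}]'

```text
time: 13.6
position: [0.5053, 0.1951, 0.2522]
tcp_rot: [3.14, 0.004, 0.295]
wrist_force: [1.0, 0.6, 0.5]
finger_gap: 0.601
```

Request:
apply_moves --rows '[{"xyz": [4,-35,-2],"angular": [0,0,0],"claw": 0.4},{"xyz": [9,-70,-4],"angular": [0,0,0],"claw": 0.4},{"xyz": [13,-105,-6],"angular": [0,0,0],"claw": 0.4},{"xyz": [16,-130,-8],"angular": [0,0,0],"claw": 0.4},{"xyz": [16,-140,-8],"angular": [0,0,0],"claw": 0.4}]'

```text
time: 14.02
position: [0.4799, 0.3344, 0.2595]
tcp_rot: [3.14, 0.004, 0.298]
wrist_force: [0.7, -0.8, -0.0]
finger_gap: 0.598
```

Run:
```python
from h import *
delta([.481,.335,.26],[np.pi,0,.293]); snap("wrist","w6")
for l in("stylus_grip","stylus_tip","stand"): print(l,[(np.round(d["extent"],1),round(d["confidence"],2)) for d in cams.spot_in("wrist",l)[:2]])
ci=np.load("pics/w6.npy",allow_pickle=True).item()
print(project(ci,[[.481,.335,.069],[.481,.335,.1485]],True))
c=cv2.resize(cv2.imread("pics/w6.png")[60:360,130:430],None,fx=2,fy=2,interpolation=cv2.INTER_CUBIC);cv2.imwrite("pics/m6.png",c)
```

```text
xyz [ 1.2 -0.3 -0.5] ang [0.0013 0.0044 0.0046] t 14.02
stylus_grip [(array([279.5, 190.6,  24.3,  39.5]), 0.68)]
stylus_tip [(array([377.1,  12.7,  47.4,  20.3]), 0.32)]
stand [(array([280.1, 180.4,  62.3,  69.9]), 0.82)]
[[279.03826042 185.81622357]
 [278.94607503 206.25361151]]
```

View pics/m6.png

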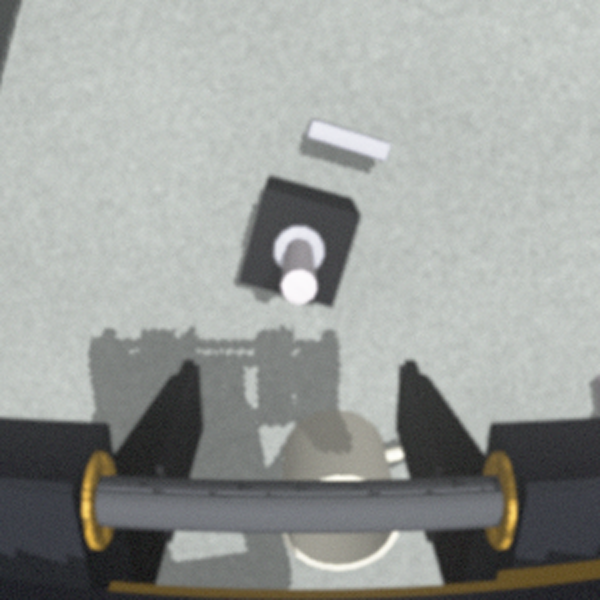

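The stylus handle's top is at (299,287) and the collar at (299,250), within about 2 mm of the estimate and centred between the jaws. I'll descend and grip.

Request:
apply_moves --rows '[{"xyz": [2.4,0,30],"angular": [0,0.004,0],"claw": 0.4},{"xyz": [2.4,0,68],"angular": [0,0.004,0],"claw": 0.4},{"xyz": [2.4,0,108],"angular": [0,0.004,0],"claw": 0.4},{"xyz": [2.4,0,140],"angular": [0,0.004,0],"claw": 0.4},{"xyz": [2.4,0,157],"angular": [0,0.004,0],"claw": 0.4}]'

```text
time: 14.63
position: [0.4812, 0.3287, 0.0987]
tcp_rot: [3.138, 0.005, 0.292]
wrist_force: [0.6, 0.4, -0.8]
finger_gap: 0.603
```

Request:
apply_moves --rows '[{"xyz": [0,0,0],"angular": [0,0,0],"claw": 0.4},{"xyz": [0,0,0],"angular": [0,0,0],"claw": 0.8},{"xyz": [0,0,0],"angular": [0,0,0],"claw": 1},{"xyz": [0,0,0],"angular": [0,0,0],"claw": 1}]' --squeeze 5

```text
time: 14.97
position: [0.4852, 0.3326, 0.1069]
tcp_rot: [3.141, -0.007, 0.294]
wrist_force: [0.1, 0.7, -0.1]
finger_gap: 0.443
```

Run:
```python
from h import *
delta([.4822,.3354,.102],[np.pi,0,.293]); s=readout.state(); print(s["position"],s["tcp_rot"],s["wrist_force"],s["finger_gap"]*95)
```

```text
xyz [-2.1 -3.5  4.9] ang [ 0.0006 -0.0066  0.0008] t 14.97
[0.48523058 0.33261692 0.10687734] [ 3.14100131 -0.00658019  0.29378777] [ 0.07653828  0.65940051 -0.11244719] 42.0917066885687
```

Request:
apply_moves --rows '[{"xyz": [0,0,0],"angular": [0,0,0],"claw": 0.6},{"xyz": [0,0,0],"angular": [0,0,0],"claw": 0.6},{"xyz": [0,0,0],"angular": [0,0,0],"claw": 0.6}]'

```text
time: 15.22
position: [0.484, 0.3327, 0.1053]
tcp_rot: [3.141, -0.004, 0.295]
wrist_force: [-0.2, -0.3, 0.2]
finger_gap: 0.403
```

Run:
```python
from h import *
delta([.4822,.3354,.102],[np.pi,0,.293]); s=readout.state(); print(s["finger_gap"]*95)
snap("wrist","w7")
```

```text
xyz [-0.9 -3.1  3.3] ang [ 0.001  -0.0041  0.0017] t 15.22
38.278263794666366
```

Request:
apply_moves --rows '[{"xyz": [-0.9,-3,2],"angular": [0,-0.003,0],"claw": 0.6},{"xyz": [-0.9,-3,3],"angular": [0,-0.003,0],"claw": 0.6},{"xyz": [-0.9,-3,3],"angular": [0,-0.003,0],"claw": 0.6},{"xyz": [-0.9,-3,3],"angular": [0,-0.003,0],"claw": 0.6}]'

```text
time: 15.6
position: [0.4815, 0.335, 0.1008]
tcp_rot: [3.14, 0.001, 0.295]
wrist_force: [-0.5, 0.6, -0.1]
finger_gap: 0.399
```

Run:
```python
from h import *
delta([.4822,.3354,.102],[np.pi,0,.293])
snap("wrist","w8"); c=cv2.resize(cv2.imread("pics/w8.png")[100:340,130:430],None,fx=2,fy=2,interpolation=cv2.INTER_CUBIC);cv2.imwrite("pics/m8.png",c)
```

```text
xyz [ 0.8 -0.2 -1.2] ang [0.0016 0.0013 0.0019] t 15.6
```

View pics/m8.png

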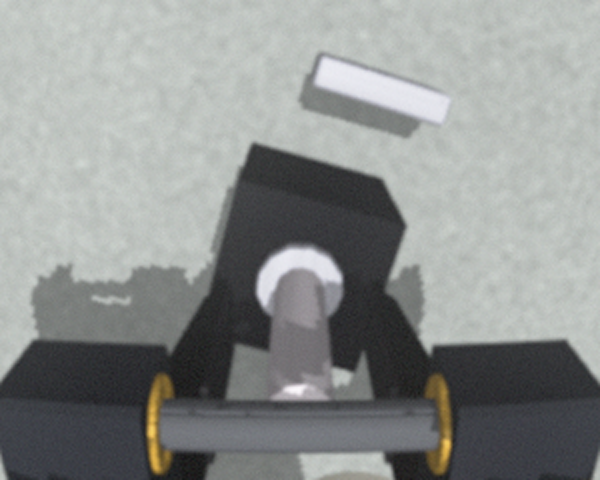

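The handle is centred between the jaws (column 300). I'll close.

Request:
apply_moves --rows '[{"xyz": [0,0,0],"angular": [0,0,0],"claw": 0.8},{"xyz": [0,0,0],"angular": [0,0,0],"claw": 1},{"xyz": [0,0,0],"angular": [0,0,0],"claw": 1},{"xyz": [0,0,0],"angular": [0,0,0],"claw": 1}]' --squeeze 5

```text
time: 15.98
position: [0.4818, 0.3349, 0.1012]
tcp_rot: [3.14, 0.001, 0.295]
wrist_force: [-1.0, -0.9, 0.5]
finger_gap: 0.176
```

Request:
apply_moves --rows '[{"xyz": [0,0,0],"angular": [0,0,0],"claw": 1},{"xyz": [0,0,0],"angular": [0,0,0],"claw": 1},{"xyz": [0,0,0],"angular": [0,0,0],"claw": 1}]' --squeeze 25

```text
time: 16.23
position: [0.4818, 0.3349, 0.1012]
tcp_rot: [3.14, 0.001, 0.295]
wrist_force: [-0.3, 0.3, 0.7]
finger_gap: 0.163
```

Run:
```python
from h import *
s=readout.state(); print(s["time"],s["position"],s["tcp_rot"],s["finger_gap"]*95,s["wrist_force"])
np.save("grip.npy",np.r_[s["position"],s["tcp_rot"]])
ci=np.load("pics/w8.npy",allow_pickle=True).item(); print(onplane(ci,np.array([[300,286]])/2+[130,100],.072,True))
```

```text
16.2333 [0.48179271 0.33494301 0.10120297] [3.14016221e+00 6.16395438e-04 2.94539924e-01] 15.506716680225564 [-0.27010047  0.309784    0.66834202]
[[0.48297974 0.33493018 0.072     ]]
```

Request:
apply_moves --rows '[{"xyz": [0,0,-12],"angular": [0,0,0],"claw": 1},{"xyz": [0,0,-40],"angular": [0,0,0],"claw": 1},{"xyz": [0,0,-80],"angular": [0,0,0],"claw": 1},{"xyz": [0,0,-120],"angular": [0,0,0],"claw": 1},{"xyz": [0,0,-150],"angular": [0,0,0],"claw": 1}]'

```text
time: 16.65
position: [0.4823, 0.3355, 0.2556]
tcp_rot: [3.141, -0.003, 0.295]
wrist_force: [0.4, 0.1, -0.4]
finger_gap: 0.162
```

Request:
apply_moves --rows '[{"xyz": [-2,15,-10],"angular": [0,0,0],"claw": 1},{"xyz": [-6,50,-15],"angular": [0,0,0],"claw": 1},{"xyz": [-10,88,-15],"angular": [0,0,0],"claw": 1},{"xyz": [-15,128,-15],"angular": [0,0,0],"claw": 1},{"xyz": [-19,168,-15],"angular": [0,0,0],"claw": 1}]'

```text
time: 17.07
position: [0.5117, 0.1668, 0.266]
tcp_rot: [3.14, 0.002, 0.296]
wrist_force: [1.3, -0.0, -1.0]
finger_gap: 0.164
```

Request:
apply_moves --rows '[{"xyz": [-4,38,0],"angular": [0,0,0],"claw": 1},{"xyz": [-9,76,0],"angular": [0,0,0],"claw": 1},{"xyz": [-13,115,0],"angular": [0,0,0],"claw": 1},{"xyz": [-18,153,0],"angular": [0,0,0],"claw": 1},{"xyz": [-22,191,0],"angular": [0,0,0],"claw": 1}]'

```text
time: 17.48
position: [0.5458, -0.0227, 0.2661]
tcp_rot: [3.141, 0.002, 0.294]
wrist_force: [0.9, 0.3, -1.5]
finger_gap: 0.161
```

Request:
apply_moves --rows '[{"xyz": [-4,38,0],"angular": [0,0,0],"claw": 1},{"xyz": [-9,76,0],"angular": [0,0,0],"claw": 1},{"xyz": [-13,115,0],"angular": [0,0,0],"claw": 1},{"xyz": [-18,153,0],"angular": [0,0,0],"claw": 1},{"xyz": [-22,191,0],"angular": [0,0,0],"claw": 1}]'

```text
time: 17.9
position: [0.5801, -0.2117, 0.2662]
tcp_rot: [3.141, 0.002, 0.294]
wrist_force: [0.1, 0.3, -0.4]
finger_gap: 0.166
```

Request:
apply_moves --rows '[{"xyz": [-4,38,0],"angular": [0,0,0],"claw": 1},{"xyz": [-9,76,0],"angular": [0,0,0],"claw": 1},{"xyz": [-13,115,0],"angular": [0,0,0],"claw": 1},{"xyz": [-18,153,0],"angular": [0,0,0],"claw": 1},{"xyz": [-20,178,0],"angular": [0,0,0],"claw": 1}]'

```text
time: 18.32
position: [0.6123, -0.3894, 0.2659]
tcp_rot: [3.141, 0.003, 0.292]
wrist_force: [1.1, 0.5, -1.2]
finger_gap: 0.165
```

Run:
```python
from h import *
delta([.6136,-.3895,.182],[np.pi,0,.295]); s=readout.state(); print(s["position"],s["finger_gap"]*95,s["wrist_force"])
```

```text
xyz [ 1.4  0.4 83.9] ang [ 0.0007  0.0027 -0.0029] t 18.32
[ 0.61230098 -0.38936269  0.26585553] 15.71398258734081 [ 1.08262172  0.54125188 -1.24883743]
```

Request:
apply_moves --rows '[{"xyz": [1,0,20],"angular": [0,0.002,0],"claw": 1},{"xyz": [1,0,45],"angular": [0,0.002,0],"claw": 1},{"xyz": [1,0,65],"angular": [0,0.002,0],"claw": 1},{"xyz": [1,0,80],"angular": [0,0.002,0],"claw": 1},{"xyz": [1,0,88],"angular": [0,0.002,0],"claw": 1}]'

```text
time: 18.73
position: [0.6128, -0.3848, 0.1753]
tcp_rot: [-3.139, 0.002, 0.294]
wrist_force: [-0.0, 0.0, -1.7]
finger_gap: 0.166
```

Request:
apply_moves --rows '[{"xyz": [0,0,0],"angular": [0,0,0],"claw": 1},{"xyz": [0,0,0],"angular": [0,0,0],"claw": 1},{"xyz": [0,0,0],"angular": [0,0,0],"claw": 1},{"xyz": [0,0,0],"angular": [0,0,0],"claw": 1},{"xyz": [0,0,0],"angular": [0,0,0],"claw": 1}]'

```text
time: 19.15
position: [0.6154, -0.3857, 0.1812]
tcp_rot: [3.138, -0.003, 0.295]
wrist_force: [-0.3, -0.4, -1.1]
finger_gap: 0.163
```

Run:
```python
from h import *
s=readout.state(); R=Ro.from_euler('xyz',s["tcp_rot"]); tip=s["position"]+R.apply([.0011,0,.0932]); print(s["position"],s["tcp_rot"],"tip",tip)
ci=snap("wrist","w9"); snap("side","s9")
f=lambda q:(np.array(q)-[180,90])*3
print("tip px",f(project(ci,tip,True)),"round",f(project(ci,[[.6146,-.3892,.064]],True)),"sq",f(project(ci,[[.5893,-.3091,.064]],True)))
c=cv2.resize(cv2.imread("pics/w9.png")[90:290,180:400],None,fx=3,fy=3,interpolation=cv2.INTER_CUBIC);cv2.imwrite("pics/m9.png",c)
```

```text
[ 0.61537274 -0.38574048  0.18120175] [ 3.13791864e+00 -3.02601538e-03  2.94781351e-01] tip [ 0.61679463 -0.38566661  0.08800613]
tip px [[298.32516777 369.13826893]] round [[307.27877209 355.13341734]] sq [[ 33.52304637 358.09990559]]
```

View pics/m9.png

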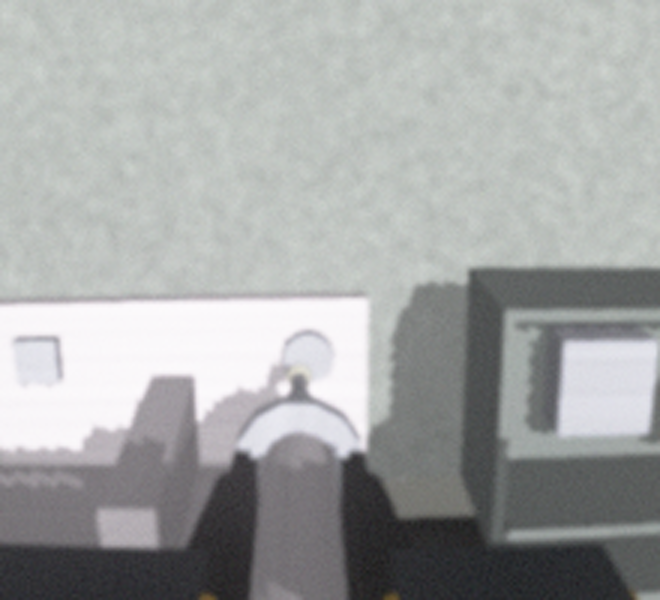

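The tip ball is at (299,372). The round stud's centre is at (307,354) and the square stud's at (37,360), close to the predictions. I'll compute the relative shift.

Run:
```python
from h import *
ci=np.load("pics/w9.npy",allow_pickle=True).item(); g=lambda q:np.array([q])/3+[180,90]
t=onplane(ci,g([299,372]),.0915,True)[0]; r=onplane(ci,g([307,354]),.064,True)[0]; q=onplane(ci,g([37,360]),.064,True)[0]
print(t,r,q,np.linalg.norm(r-q))
s=readout.state();R=Ro.from_euler('xyz',s["tcp_rot"]); print(s["position"]); print("tool shift round",R.inv().apply(r-t)*1e3,"round->square",R.inv().apply(q-r)*1e3)
print("stud est",r, "-> TCP", (r-R.apply([.0011,0,0]))[:2])
```

```text
[ 0.61711352 -0.38575186  0.0915    ] [ 0.61491417 -0.38901623  0.064     ] [ 0.58902904 -0.31030302  0.064     ] 0.08286018627890783
[ 0.61511681 -0.38557058  0.18047631]
tool shift round [-3.11752656  2.40618216 27.49971935] round->square [ -1.89991281 -82.83805214  -0.24066293]
stud est [ 0.61491417 -0.38901623  0.064     ] -> TCP [ 0.61386162 -0.38933582]
```

Request:
apply_moves --rows '[{"xyz": [-1.5,1.5,4],"angular": [0,0.003,0],"claw": 1},{"xyz": [-3,2.8,9],"angular": [0.003,0.003,0],"claw": 1},{"xyz": [-3,2.8,13],"angular": [0.003,0.003,0],"claw": 1},{"xyz": [-3,2.8,15],"angular": [0.003,0.003,0],"claw": 1},{"xyz": [-3,2.8,15],"angular": [0.003,0.003,0],"claw": 1}]'

```text
time: 19.67
position: [0.612, -0.3886, 0.1627]
tcp_rot: [-3.138, -0.003, 0.294]
wrist_force: [-0.6, 0.9, -0.8]
finger_gap: 0.165
```

Request:
apply_moves --rows '[{"xyz": [0,0,0],"angular": [0,0,0],"claw": 1},{"xyz": [0,0,0],"angular": [0,0,0],"claw": 1},{"xyz": [0,0,0],"angular": [0,0,0],"claw": 1}]'

```text
time: 19.92
position: [0.6128, -0.389, 0.1646]
tcp_rot: [-3.14, -0.005, 0.295]
wrist_force: [0.7, 1.0, -1.2]
finger_gap: 0.164
```

Run:
```python
from h import *
delta([.6138,-.3893,.1572],[np.pi,0,.295]); s=readout.state(); print(s["position"],s["tcp_rot"],s["wrist_force"])
```

```text
xyz [0.8 0.6 7.4] ang [-0.0012 -0.0046 -0.0003] t 19.92
[ 0.61279771 -0.38901666  0.16455584] [-3.14039175 -0.00457638  0.29465659] [ 0.72750279  0.96122296 -1.16979657]
```

Request:
apply_moves --rows '[{"xyz": [0.6,0.5,3],"angular": [0,-0.004,0],"claw": 1},{"xyz": [0.6,0.5,6],"angular": [0,-0.004,0],"claw": 1},{"xyz": [0.6,0.5,8.5],"angular": [0,-0.004,0],"claw": 1},{"xyz": [0.6,0.5,9.5],"angular": [0,-0.004,0],"claw": 1},{"xyz": [0.6,0.5,9.5],"angular": [0,-0.004,0],"claw": 1}]'

```text
time: 20.33
position: [0.6134, -0.3892, 0.1545]
tcp_rot: [-3.14, -0.0, 0.295]
wrist_force: [0.3, -0.6, -0.2]
finger_gap: 0.166
```

Run:
```python
from h import *
delta([.6138,-.3893,.1572],[np.pi,0,.295])
for i in range(2): cams.get_image("wrist"); s=readout.state(); print(s["position"],s["tcp_rot"],s["wrist_force"])
snap("wrist","w10"); c=cv2.resize(cv2.imread("pics/w10.png")[150:250,220:340],None,fx=5,fy=5,interpolation=cv2.INTER_CUBIC);cv2.imwrite("pics/m10.png",c)
```

```text
xyz [ 0.3  0.2 -2.7] ang [-0.0017 -0.0003 -0.0004] t 20.33
[ 0.61344101 -0.38921939  0.15483278] [-3.13996383e+00 -3.81076413e-04  2.94572397e-01] [-0.07306622  0.47235615 -0.30939126]
[ 0.61347013 -0.38922203  0.15500482] [-3.14006036e+00 -4.32033792e-04  2.94599849e-01] [ 0.99441191 -0.37417354  0.37657636]
```

View pics/m10.png

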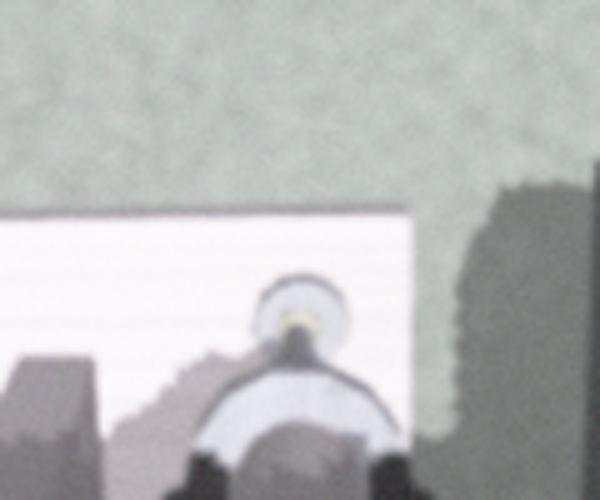

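The ball at (298,320) is on the round stud, whose centre is about (301,318), so it is within about 1 mm. I'll press slightly more to confirm contact by force.

Request:
apply_moves --rows '[{"xyz": [0.3,0.3,1],"angular": [0,0,0],"claw": 1},{"xyz": [0.3,0.3,1.5],"angular": [0,0,0],"claw": 1},{"xyz": [0.3,0.3,1.5],"angular": [0,0,0],"claw": 1}]'

```text
time: 20.73
position: [0.6137, -0.3894, 0.1532]
tcp_rot: [-3.14, -0.0, 0.295]
wrist_force: [-0.4, 0.2, 1.1]
finger_gap: 0.167
```

Run:
```python
from h import *
F=[]
for i in range(6): cams.camera_info("wrist"); cams.get_image("wrist"); F.append(readout.state()["wrist_force"])
print(np.mean(F,0),readout.state()["position"],readout.state()["time"])
```

```text
[-0.86289801  0.33749488  0.77656986] [ 0.61376511 -0.38941234  0.15330995] 21.0333
```

Request:
apply_moves --rows '[{"xyz": [0,0,-6],"angular": [0,0,0],"claw": 1},{"xyz": [0,0,-16],"angular": [0,0,0],"claw": 1},{"xyz": [0,0,-25],"angular": [0,0,0],"claw": 1},{"xyz": [0,0,-32],"angular": [0,0,0],"claw": 1},{"xyz": [0,0,-38],"angular": [0,0,0],"claw": 1}]'

```text
time: 21.45
position: [0.6142, -0.3898, 0.1932]
tcp_rot: [3.142, -0.001, 0.295]
wrist_force: [0.7, -0.1, -1.9]
finger_gap: 0.165
```

Request:
apply_moves --rows '[{"xyz": [0,-8,-18],"angular": [0,0,0],"claw": 1},{"xyz": [0,-28,-26],"angular": [0,0,0],"claw": 1},{"xyz": [-1,-52,-26],"angular": [0,0,0],"claw": 1},{"xyz": [-1,-74,-18],"angular": [0,0,0],"claw": 1},{"xyz": [-1,-84,-5],"angular": [0,0,0],"claw": 1}]'

```text
time: 21.87
position: [0.5891, -0.3081, 0.1995]
tcp_rot: [3.14, -0.004, 0.296]
wrist_force: [0.4, -0.3, -1.2]
finger_gap: 0.17
```

Request:
apply_moves --rows '[{"xyz": [0,0,10],"angular": [0,0,0],"claw": 1},{"xyz": [0,0,20],"angular": [0,0,0],"claw": 1},{"xyz": [0,0,25],"angular": [0,0,0],"claw": 1},{"xyz": [0,0,25],"angular": [0,0,0],"claw": 1},{"xyz": [0,0,25],"angular": [0,0,0],"claw": 1}]'

```text
time: 22.28
position: [0.5884, -0.3101, 0.1709]
tcp_rot: [-3.139, 0.0, 0.294]
wrist_force: [0.1, 0.4, -1.0]
finger_gap: 0.166
```

Run:
```python
from h import *
delta([.5885,-.3099,.1572],[np.pi,0,.295]); s=readout.state(); print(s["position"],s["tcp_rot"],s["wrist_force"])
```

```text
xyz [ 0.2 -0.1 13.7] ang [-0.0021  0.0003 -0.0012] t 22.28
[ 0.58839905 -0.31008261  0.17086616] [-3.13946347e+00  2.91687752e-04  2.93766035e-01] [ 0.09642302  0.40876259 -1.00454639]
```

Request:
apply_moves --rows '[{"xyz": [0.6,-0.6,4],"angular": [0,0,0],"claw": 1},{"xyz": [0.6,-0.6,9],"angular": [0,0,0],"claw": 1},{"xyz": [0.6,-0.6,11],"angular": [0,0,0],"claw": 1},{"xyz": [0.6,-0.6,11],"angular": [0,0,0],"claw": 1},{"xyz": [0.6,-0.6,11],"angular": [0,0,0],"claw": 1}]'

```text
time: 22.7
position: [0.5887, -0.3086, 0.1602]
tcp_rot: [-3.14, -0.0, 0.295]
wrist_force: [-0.6, -0.2, -1.0]
finger_gap: 0.164
```

Run:
```python
from h import *
delta([.5888,-.3093,.1572],[np.pi,0,.295]); s=readout.state(); print(s["position"],s["tcp_rot"],s["wrist_force"])
snap("wrist","w11"); ci=np.load("pics/w11.npy",allow_pickle=True).item()
R=Ro.from_euler('xyz',s["tcp_rot"]); print((project(ci,s["position"]+R.apply([.0011,0,.0932]),True)-[220,150])*5)
c=cv2.resize(cv2.imread("pics/w11.png")[150:250,220:340],None,fx=5,fy=5,interpolation=cv2.INTER_CUBIC);cv2.imwrite("pics/m11.png",c)
```

```text
xyz [-0.1  0.7  3. ] ang [-0.0019 -0.     -0.0004] t 22.7
[ 0.58872812 -0.30857626  0.1601625 ] [-3.13972247e+00 -2.57005293e-05  2.94583589e-01] [-0.57686281 -0.22662083 -0.97739225]
[[297.26644237 315.26043387]]
```

The viewer limit is reached, so I'll check the square stud numerically.

Run:
```python
from h import *
g=cv2.cvtColor(cv2.imread("pics/w11.png"),cv2.COLOR_BGR2GRAY)
print("rows x cols 264..296"); 
for r in range(194,226,2): print(r,' '.join('%3d'%v for v in g[r,264:298:1]))
```

```text
rows x cols 264..296
194 242 243 244 243 243 243 244 243 243 244 244 243 245 244 244 244 244 244 244 244 244 245 244 245 245 244 245 245 245 246 246 245 245 246
196 246 246 246 245 246 245 246 246 245 246 246 246 246 246 246 246 246 244 246 246 246 247 246 247 246 246 247 247 247 247 246 246 247 246
198 245 245 244 244 245 244 245 244 246 245 245 245 244 245 245 246 245 245 244 245 245 245 245 245 246 246 246 245 245 245 245 245 246 245
200 245 246 245 246 245 245 246 245 246 245 246 245 245 246 246 246 246 247 246 245 245 245 246 247 246 247 246 246 245 247 246 246 246 246
202 245 245 244 244 244 245 245 245 245 245 244 243 245 244 243 244 243 244 244 244 244 244 244 243 244 244 245 244 244 244 245 245 245 245
204 243 243 244 243 244 243 242 238 229 219 203 201 200 204 203 204 204 199 203 201 206 207 204 206 220 234 242 244 244 245 244 244 244 244
206 245 245 245 245 244 240 225 205 186 181 182 184 183 181 185 182 184 179 185 186 185 186 183 188 210 233 243 245 245 245 246 245 245 245
208 244 243 244 244 244 243 234 220 212 219 222 224 222 224 225 223 223 224 223 225 224 226 224 224
[... 460 characters left out ...]

216 245 246 246 245 244 244 240 229 193 166 156 162 171 155 130 129 137 158 188 205 215 220 222 223 231 238 245 245 245 245 245 246 246 246
218 244 243 240 237 239 241 236 221 184 160 151 153 142 129 121 122 128 144 175 204 222 223 225 228 231 240 244 245 244 245 245 245 246 245
220 226 217 202 188 191 192 190 178 167 156 148 138 128 115 117 121 122 131 156 191 217 223 224 225 232 240 243 245 245 245 244 245 245 244
222 177 176 175 177 174 173 171 168 155 145 136 126 119 119 117 119 122 126 135 149 169 188 213 226 235 240 246 245 245 246 245 245 245 245
224 175 175 174 168 167 163 147 143 148 160 173 178 173 174 173 172 172 174 166 168 168 164 164 169 186 212 230 238 244 247 246 247 247 247
```

Run:
```python
from h import *
g=cv2.cvtColor(cv2.imread("pics/w10.png"),cv2.COLOR_BGR2GRAY)
for r in range(203,226): print(r,' '.join('%3d'%v for v in g[r,266:294]))
ci=np.load("pics/w10.npy",allow_pickle=True).item(); R=Ro.from_euler('xyz',[np.pi,0,.295])
p=np.array([.61347,-.38922,.155])+R.apply([.0011,0,0]); p[2]=.064; print("tip",project(ci,p,True),"stud",project(ci,[[.6150,-.3891,.064]],True))
```

```text
203 249 248 247 248 248 248 248 248 247 247 246 246 245 243 241 242 244 245 247 246 247 247 248 248 247 248 246 247
204 248 247 248 247 248 247 248 248 246 242 236 231 229 220 218 218 224 232 236 244 245 248 247 247 247 247 248 247
205 248 248 248 248 249 247 248 246 240 223 203 194 190 182 179 179 186 199 212 227 238 246 247 247 248 248 248 248
206 248 249 248 248 248 248 246 239 223 187 172 177 187 195 194 191 189 183 184 198 223 241 246 248 248 248 248 248
207 249 248 248 248 247 245 233 217 193 186 190 202 217 222 221 221 219 209 197 189 198 221 237 246 247 247 247 247
208 248 248 248 249 247 238 207 186 192 208 220 223 225 227 228 225 226 224 217 206 195 197 221 242 247 248 247 247
209 249 249 249 249 246 231 193 187 209 223 224 225 225 225 228 225 226 226 225 223 209 197 210 237 246 248 248 248
210 250 249 249 249 243 225 204 212 224 227 225 223 224 224 225 224 224 226 225 224 220 210 211 230 244 248 249 249
211 249 249 249 247 240 217 211 222 226 224 220 216 217 220 222 220 221 224 226 224 225 219 215 227 243 248 248 248
212 248 249 248 246 236 216 218 227 227 221 209 203 214 
[... 936 characters left out ...]
137 156 193 221 225 230 236 244 247 247 247 248 247
221 217 219 204 191 182 179 170 160 143 133 125 114 119 121 120 128 140 172 201 220 233 240 245 247 247 247 247 246
222 189 191 188 182 181 175 164 155 136 131 125 125 124 122 126 122 134 150 173 197 222 236 244 246 247 247 246 247
223 181 180 176 176 168 161 153 149 146 146 144 147 142 137 138 138 140 144 151 165 186 212 230 239 244 246 247 247
224 181 175 167 162 153 150 153 167 179 183 181 179 177 174 176 180 179 175 171 168 165 173 187 217 231 239 245 248
225 167 155 149 144 154 164 186 207 218 218 217 218 215 216 214 210 214 212 211 205 187 166 160 169 190 217 232 243
tip [[279.62771547 213.90537449]] stud [[280.03123416 213.44135125]]
```

Request:
apply_moves --rows '[{"xyz": [-1,0.2,1.5],"angular": [0,0,0],"claw": 1},{"xyz": [-1,0.2,3],"angular": [0,0,0],"claw": 1},{"xyz": [-1,0.2,5],"angular": [0,0,0],"claw": 1},{"xyz": [-1,0.2,6.5],"angular": [0,0,0],"claw": 1},{"xyz": [-1,0.2,6.5],"angular": [0,0,0],"claw": 1}]'

```text
time: 23.17
position: [0.588, -0.3091, 0.1538]
tcp_rot: [-3.14, -0.0, 0.295]
wrist_force: [-0.6, 0.7, 0.9]
finger_gap: 0.16
```

Run:
```python
from h import *
F=[]
for i in range(6): cams.get_image("wrist"); F.append(readout.state()["wrist_force"])
s=readout.state(); print(np.mean(F,0),s["position"],s["tcp_rot"],s["time"])
```

```text
[-0.26541897 -0.06615668  0.52647956] [ 0.58804124 -0.30913334  0.15415936] [-3.14034295e+00 -5.63728259e-04  2.94605559e-01] 23.4667
```

Contact on the square stud is confirmed: the force rose from −1.1 to +0.5 N, so about 1.6 N. Now I'll return the stylus.

Request:
apply_moves --rows '[{"xyz": [0,0,-6],"angular": [0,0,0],"claw": 1},{"xyz": [0,0,-25],"angular": [0,0,0],"claw": 1},{"xyz": [0,0,-55],"angular": [0,0,0],"claw": 1},{"xyz": [0,0,-85],"angular": [0,0,0],"claw": 1},{"xyz": [0,0,-110],"angular": [0,0,0],"claw": 1}]'

```text
time: 23.88
position: [0.588, -0.3092, 0.266]
tcp_rot: [-3.14, -0.001, 0.295]
wrist_force: [0.2, -0.9, -1.0]
finger_gap: 0.164
```

Request:
apply_moves --rows '[{"xyz": [2,-15,0],"angular": [0,0,0],"claw": 1},{"xyz": [6,-45,0],"angular": [0,0,0],"claw": 1},{"xyz": [11,-80,0],"angular": [0,0,0],"claw": 1},{"xyz": [15,-116,0],"angular": [0,0,0],"claw": 1},{"xyz": [20,-152,0],"angular": [0,0,0],"claw": 1}]'

```text
time: 24.3
position: [0.5617, -0.1561, 0.2629]
tcp_rot: [-3.139, 0.001, 0.294]
wrist_force: [0.9, 0.1, -1.2]
finger_gap: 0.163
```

Request:
apply_moves --rows '[{"xyz": [5,-37,0],"angular": [0,0,0],"claw": 1},{"xyz": [10,-74,0],"angular": [0,0,0],"claw": 1},{"xyz": [15,-111,0],"angular": [0,0,0],"claw": 1},{"xyz": [19,-148,0],"angular": [0,0,0],"claw": 1},{"xyz": [24,-185,0],"angular": [0,0,0],"claw": 1}]'

```text
time: 24.72
position: [0.5306, 0.0281, 0.2634]
tcp_rot: [-3.139, 0.001, 0.295]
wrist_force: [0.9, 1.0, -0.5]
finger_gap: 0.165
```

Request:
apply_moves --rows '[{"xyz": [5,-37,0],"angular": [0,0,0],"claw": 1},{"xyz": [10,-74,0],"angular": [0,0,0],"claw": 1},{"xyz": [15,-111,0],"angular": [0,0,0],"claw": 1},{"xyz": [19,-148,0],"angular": [0,0,0],"claw": 1},{"xyz": [24,-180,0],"angular": [0,0,0],"claw": 1}]'

```text
time: 25.13
position: [0.501, 0.2076, 0.2638]
tcp_rot: [-3.139, 0.001, 0.296]
wrist_force: [-0.4, -0.7, -1.2]
finger_gap: 0.163
```

Request:
apply_moves --rows '[{"xyz": [4,-35,0],"angular": [0,0,0],"claw": 1},{"xyz": [8,-65,0],"angular": [0,0,0],"claw": 1},{"xyz": [13,-95,0],"angular": [0,0,0],"claw": 1},{"xyz": [16,-120,0],"angular": [0,0,0],"claw": 1},{"xyz": [17,-130,0],"angular": [0,0,0],"claw": 1}]'

```text
time: 25.55
position: [0.4795, 0.3373, 0.2637]
tcp_rot: [-3.139, 0.002, 0.298]
wrist_force: [-1.1, -0.5, -0.9]
finger_gap: 0.164
```

Request:
apply_moves --rows '[{"xyz": [0,0,10],"angular": [0,0,0],"claw": 1},{"xyz": [0,0,25],"angular": [0,0,0],"claw": 1},{"xyz": [0,0,40],"angular": [0,0,0],"claw": 1},{"xyz": [0,0,50],"angular": [0,0,0],"claw": 1},{"xyz": [0,0,55],"angular": [0,0,0],"claw": 1}]'

```text
time: 25.97
position: [0.4804, 0.3329, 0.2068]
tcp_rot: [-3.141, 0.004, 0.293]
wrist_force: [0.2, -0.1, -1.0]
finger_gap: 0.166
```

Request:
apply_moves --rows '[{"xyz": [0,0,0],"angular": [0,0,0],"claw": 1},{"xyz": [0,0,0],"angular": [0,0,0],"claw": 1},{"xyz": [0,0,0],"angular": [0,0,0],"claw": 1}]'

```text
time: 26.22
position: [0.482, 0.3345, 0.211]
tcp_rot: [-3.14, -0.002, 0.294]
wrist_force: [-0.3, -0.5, -1.1]
finger_gap: 0.164
```

Run:
```python
from h import *
g=np.load("grip.npy"); delta([g[0],g[1],.185],g[3:]); s=readout.state(); print(s["position"],s["tcp_rot"],s["wrist_force"])
```

```text
xyz [-0.1 -0.4 26. ] ang [-0.0033 -0.0025 -0.0005] t 26.22
[0.48201097 0.33454231 0.21095729] [-3.13969368e+00 -1.91124186e-03  2.94019582e-01] [-0.33199393 -0.51131542 -1.10318317]
```

Request:
apply_moves --rows '[{"xyz": [0,-0.4,8],"angular": [-0.003,-0.002,0],"claw": 1},{"xyz": [0,-0.4,18],"angular": [-0.003,-0.002,0],"claw": 1},{"xyz": [0,-0.4,28],"angular": [-0.003,-0.002,0],"claw": 1},{"xyz": [0,-0.4,34],"angular": [-0.003,-0.002,0],"claw": 1},{"xyz": [0,-0.4,36],"angular": [-0.003,-0.002,0],"claw": 1}]'

```text
time: 26.63
position: [0.4802, 0.3345, 0.1713]
tcp_rot: [3.139, 0.005, 0.295]
wrist_force: [-0.5, 0.4, -0.6]
finger_gap: 0.167
```

Request:
apply_moves --rows '[{"xyz": [0,0,0],"angular": [0,0,0],"claw": 1},{"xyz": [0,0,0],"angular": [0,0,0],"claw": 1},{"xyz": [0,0,0],"angular": [0,0,0],"claw": 1}]'

```text
time: 26.88
position: [0.4816, 0.3353, 0.1745]
tcp_rot: [3.14, 0.001, 0.295]
wrist_force: [0.5, -0.4, 0.1]
finger_gap: 0.167
```

Run:
```python
from h import *
g=np.load("grip.npy"); delta(g[:3],g[3:]); s=readout.state(); print(s["position"],s["tcp_rot"],s["wrist_force"])
```

```text
xyz [ 0.2  0.3 73.2] ang [-0.0002  0.0002  0.0001] t 26.88
[0.48159064 0.33527127 0.17445128] [3.14038231e+00 8.33746559e-04 2.94608888e-01] [ 0.52561916 -0.4252679   0.09554656]
```

Request:
apply_moves --rows '[{"xyz": [0,0.3,6],"angular": [0,0,0],"claw": 1},{"xyz": [0.2,0.3,14],"angular": [0,0,0],"claw": 1},{"xyz": [0.2,0.3,24],"angular": [0,0,0],"claw": 1},{"xyz": [0.2,0.3,34],"angular": [0,0,0],"claw": 1},{"xyz": [0.2,0.3,42],"angular": [0,0,0],"claw": 1}]'

```text
time: 27.3
position: [0.4808, 0.3343, 0.1298]
tcp_rot: [3.14, 0.004, 0.295]
wrist_force: [0.2, -0.2, -0.5]
finger_gap: 0.165
```

Request:
apply_moves --rows '[{"xyz": [0,0,7],"angular": [0,0,0],"claw": 1},{"xyz": [0,0,14],"angular": [0,0,0],"claw": 1},{"xyz": [0,0,20],"angular": [0,0,0],"claw": 1},{"xyz": [0,0,24],"angular": [0,0,0],"claw": 1},{"xyz": [0,0,25],"angular": [0,0,0],"claw": 1}]'

```text
time: 27.72
position: [0.4811, 0.3345, 0.1059]
tcp_rot: [3.14, 0.003, 0.295]
wrist_force: [0.5, 0.9, -1.1]
finger_gap: 0.16
```

Request:
apply_moves --rows '[{"xyz": [0,0,0],"angular": [0,0,0],"claw": 1},{"xyz": [0,0,0],"angular": [0,0,0],"claw": 1}]'

```text
time: 27.88
position: [0.4818, 0.3349, 0.1073]
tcp_rot: [3.14, 0.001, 0.295]
wrist_force: [0.4, -0.0, -0.2]
finger_gap: 0.163
```

Run:
```python
from h import *
g=np.load("grip.npy"); delta(g[:3],g[3:]); s=readout.state(); print(s["position"],s["tcp_rot"],s["wrist_force"])
```

```text
xyz [ 0.1 -0.   6.1] ang [-0.0002  0.0004  0.0001] t 27.88
[0.48175329 0.33491041 0.10733722] [3.14034033e+00 1.01869979e-03 2.94621549e-01] [ 0.43517027 -0.03779934 -0.1533483 ]
```

Request:
apply_moves --rows '[{"xyz": [0,0,2],"angular": [0,0,0],"claw": 1},{"xyz": [0,0,4],"angular": [0,0,0],"claw": 1},{"xyz": [0,0,6],"angular": [0,0,0],"claw": 1},{"xyz": [0,0,6],"angular": [0,0,0],"claw": 1},{"xyz": [0,0,6],"angular": [0,0,0],"claw": 1}]' --squeeze 10

```text
time: 28.3
position: [0.4817, 0.3348, 0.1011]
tcp_rot: [3.14, 0.001, 0.295]
wrist_force: [-0.3, -0.1, -0.8]
finger_gap: 0.166
```

Run:
```python
from h import *
g=np.load("grip.npy"); delta(g[:3],g[3:]); s=readout.state(); print(s["wrist_force"])
```

```text
xyz [ 0.2 -0.1 -0.1] ang [-0.0001  0.0006  0.0001] t 28.3
[-0.27103333 -0.1192548  -0.82537017]
```

Request:
apply_moves --rows '[{"xyz": [0,0,0.7],"angular": [0,0,0],"claw": 1},{"xyz": [0,0,0.7],"angular": [0,0,0],"claw": 0.75},{"xyz": [0,0,0.7],"angular": [0,0,0],"claw": 0.6},{"xyz": [0,0,0.7],"angular": [0,0,0],"claw": 0.5},{"xyz": [0,0,0.7],"angular": [0,0,0],"claw": 0.5}]' --squeeze 5

```text
time: 28.72
position: [0.4814, 0.3346, 0.1]
tcp_rot: [3.14, 0.002, 0.295]
wrist_force: [0.3, 0.6, -0.6]
finger_gap: 0.394
```

Request:
apply_moves --rows '[{"xyz": [0,0,-10],"angular": [0,0,0],"claw": 0.4},{"xyz": [0,0,-30],"angular": [0,0,0],"claw": 0.4},{"xyz": [0,0,-65],"angular": [0,0,0],"claw": 0.4},{"xyz": [0,0,-105],"angular": [0,0,0],"claw": 0.4},{"xyz": [0,0,-140],"angular": [0,0,0],"claw": 0.4}]'

```text
time: 29.13
position: [0.4815, 0.335, 0.2429]
tcp_rot: [3.14, 0.001, 0.295]
wrist_force: [1.0, 0.8, 0.3]
finger_gap: 0.595
```

Request:
apply_moves --rows '[{"xyz": [0,0,-15],"angular": [0,0,0],"claw": 0.4},{"xyz": [0,0,-20],"angular": [0,0,0],"claw": 0.4},{"xyz": [0,0,-20],"angular": [0,0,0],"claw": 0.4}]'

```text
time: 29.38
position: [0.4824, 0.3354, 0.2627]
tcp_rot: [3.141, -0.002, 0.295]
wrist_force: [-0.3, 0.4, 0.4]
finger_gap: 0.596
```

Run:
```python
from h import *
s=readout.state(); print(s["position"],s["tcp_rot"],s["finger_gap"]*95)
ci=snap("wrist","w12"); snap("top","t12"); snap("side","s12")
for n in("wrist","top","side"):
  for l in("stylus_grip","stand","shelf_c","machined_part","gauge_block","ring_gauge","vee_block","jar"): print(n,l,[(np.round(d["extent"],1).tolist(),round(d["confidence"],2)) for d in cams.spot_in(n,l)[:1]])
print("exp collar/top px",project(ci,[[.4825,.335,.072],[.4825,.335,.1485]],True))
# differences against the first picture, top and side
for n,a,b in(("top","top0","t12"),("side","side0","s12")):
    d=cv2.absdiff(cv2.imread(f"pics/{a}.png"),cv2.imread(f"pics/{b}.png")).max(2); m=cv2.morphologyEx((d>35).astype(np.uint8),cv2.MORPH_OPEN,np.ones((3,3)))
    k,_,st,_=cv2.connectedComponentsWithStats(m); print(n,[x[:5].tolist() for x in st[1:] if x[4]>25])
g=cv2.cvtColor(cv2.imread("pics/w12.png"),cv2.COLOR_BGR2GRAY)
for r in range(170,220,3): print(r,' '.join('%3d'%v for v in g[r,262:298:2]))
```

```text
[0.48237766 0.33541813 0.26267836] [ 3.14101916e+00 -2.14354668e-03  2.94601493e-01] 56.663469465836236
wrist stylus_grip [([282.1, 195.4, 22.4, 36.5], 0.92)]
wrist stand [([279.5, 182.6, 62.6, 69.9], 0.71)]
wrist shelf_c []
wrist machined_part [([447.2, 262.6, 46.0, 40.1], 0.61)]
wrist gauge_block [([554.4, 144.9, 8.7, 26.2], 0.71)]
wrist ring_gauge []
wrist vee_block [([554.2, 145.3, 8.1, 31.0], 0.56)]
wrist jar [([375.1, 13.7, 51.3, 27.3], 0.81)]
top stylus_grip [([181.2, 266.7, 4.5, 2.8], 0.59)]
top stand [([183.7, 264.1, 27.6, 21.1], 0.82)]
top shelf_c [([422.7, 235.4, 58.0, 34.6], 0.72)]
top machined_part [([279.6, 283.9, 23.9, 19.9], 0.8)]
top gauge_block [([189.6, 243.3, 13.8, 3.5], 0.55)]
top ring_gauge [([181.9, 266.1, 7.9, 3.1], 0.71)]
top vee_block [([333.9, 198.7, 16.6, 19.5], 0.62)]
top jar [([205.5, 180.2, 17.2, 19.3], 0.51)]
side stylus_grip [([312.1, 331.3, 10.2, 26.0], 0.52)]
side stand [([311.2, 345.6, 32.6, 40.2], 0.88)]
side shelf_c [([303.1, 115.3, 33.5, 49.5], 0.64)]
side machined_part [([311.3, 346.3, 33.6, 41.2], 0.56)]
side gauge_block [([281.5, 341.2, 5.3, 
[... 1636 characters left out ...]
 222 129  70  71
194  69  71  66  94 155 139 132 141 145 151 150 149 159 214 174  75  70  70
197  71  72  69  62  77 117 133 156 171 188 177 157 144 115  74  73  71  69
200  69  71  67  64  71 138 224 249 251 251 251 246 199 104  73  70  65  66
203  69  71  64  67  90 226 250 249 250 250 250 250 248 176  69  71  70  70
206  82  79  65  57 107 241 249 248 248 249 250 250 249 218  79  69  69  68
209 126 125 126 123 115 210 248 249 249 247 247 247 244 152  68  72  73  72
212 141 134 149 191 192 186 220 241 248 247 245 232 153  76  68  70  70  89
215 193 189 196 198 193 192 194 199 207 209 196 174 163 181 175 151 134 140
218 198 191 196 198 188 188 191 194 199 197 192 185 197 202 192 189 189 192
```

Run:
```python
from h import *
ct=cams.camera_info("top"); g=cv2.cvtColor(cv2.imread("pics/t12.png"),cv2.COLOR_BGR2GRAY).astype(np.float32)
def prof(a0,a1,z,lo=20,hi=110):
    out=np.arange(lo,hi,.5); A=np.linspace(a0,a1,25)
    P=np.array([[WALL+o*x/1e3+u*a/1e3+[0,0,z] for a in A] for x in out]).reshape(-1,3)
    q=project(ct,P).astype(np.float32); v=cv2.remap(g,q[:,0].reshape(len(out),-1),q[:,1].reshape(len(out),-1),cv2.INTER_LINEAR).mean(1)
    d=np.gradient(cv2.GaussianBlur(v[:,None],(0,0),2)[:,0]); i=np.argsort(-abs(d)); pk=[j for j in range(2,len(d)-2) if abs(d[j])==abs(d[j-2:j+3]).max() and abs(d[j])>2]
    return [(float(out[j]),round(float(d[j]),1)) for j in pk]
print("shelf front -y",prof(-55,-50,.058)); print("shelf front +y",prof(50,55,.058)); print("shelf mid",prof(-30,-12,.058),prof(12,30,.058))
print("tray front",prof(110,170,.087)); print("cleat",prof(-85,-70,.128,5,50),prof(66,80,.128,5,50)); print("wall",prof(-85,-70,.148,-30,15),prof(66,80,.148,-30,15))
print("shelf top .142 ",prof(-50,-20,.142,0,60),prof(20,50,.142,0,60))
```

```text
shelf front -y [(25.5, -7.1), (31.5, 10.8), (59.0, -3.4), (74.5, 2.1), (85.5, -5.7)]
shelf front +y [(25.0, 5.3), (30.0, -3.1), (33.5, 3.4), (87.0, -6.0)]
shelf mid [(24.0, 5.8), (29.5, -4.6), (86.0, -6.3)] [(24.5, 5.6), (29.5, -5.8), (63.0, 7.8), (86.5, -6.0)]
tray front [(22.5, -2.4), (41.0, -2.1), (48.0, 2.9), (77.5, -5.3), (94.5, 7.3)]
cleat [(19.5, 2.9), (24.5, -7.0), (30.0, 8.0)] [(21.5, 2.4), (26.5, -10.7)]
wall [(-17.5, 15.2), (0.5, -8.7)] [(-15.0, 14.4), (2.5, -7.3)]
shelf top .142  [(1.5, -7.2), (23.5, 6.1), (29.5, -9.0), (57.5, 4.8)] [(2.0, -7.9), (24.5, 6.3), (30.0, -8.5)]
```

```bash
python3 -c "
from plant import close_job,readout
print(readout.state()['time']); print(close_job())"
```

```text
30.7333
the job is handed in; nothing more can be done
None
```

The job is handed in at about 30.7 s of the 72 s allowed. The shelf is hung in the free bay, both studs are touched in the order asked, and the stylus is back in its stand.

**Shelf**
- I tipped it 24°, lowered the strip behind the cleat, swung it down until it touched the wall and let go.
- In the last top picture its front edge is 84.8 mm from the wall, where 85 mm means home. It is parallel to the rail.
- Both studs met the stylus at their seated height, to about 1 mm.

**Touches**
- Round stud: about 1.9 N, roughly 1 mm from the middle.
- Square stud: about 1.6 N, also roughly 1 mm from the middle. I judged this one from pixel values, because the picture viewer had reached its limit of 12.

**Stylus**
- The last wrist picture shows it upright in the stand, as it was before I picked it up. The gripper is clear above it, touching nothing.

**Checks that disagreed**
- My first estimate of the wall was 1.5 to 3 mm off. The shelf therefore slid about 3 mm in the lightly closed grip as it reached the wall.
- Some network detections in the last pictures were plainly wrong, such as the ring gauge reported at the stylus in the top view. The other loose things showed no displacement between the first and last pictures.

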